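# Sweep the bar offcuts into the catch pan

## Robot

A 6-joint arm with a two-finger parallel gripper is mounted at the origin on the work surface. World frame = base frame: x ahead of the robot, y to its left, z up, the work surface at z = 0. Lengths are in mm, angles in rad, forces in N, time in s.
With the tool pointing down it reaches from about 275 to 725 mm from the base axis. Payload 15.9 kg.
Tool frame: the origin (TCP) lies at the very end of the fingers, on their centre line; the grasp point (between the pads) lies 19 mm behind it; x points along the fingers, z is the direction in which the jaws open and shut, and the axes are right-handed (so a half turn about x gives the same grasp; the last joint's range is limited). The gripper opens to 85 mm and grips with 20 to 120 N. Pads are 22 mm wide; open, the fingers measure 114 mm over their backs; the gripper's body (76 mm by 85 mm) begins 54 mm behind the grasp point. The pads swing forward as they close: fully open they stand 13 mm farther back than shut.
Start: joints at [-1.26, 0.213, -0.034, 1.323, 0, 1.571], TCP at [152.904, -476.031, 210.906] pointing down, gripper open.
Joint ranges: [-2.98, 2.98], [-0.74, 1.72], [-1.14, 1.35], [-2.1, 2.04], [-1.57, 1.44], [-3.14, 3.14]. Speed limits (rad/s): [1.89, 1.89, 2.39, 2.57, 3.14, 3.14].

## Interface

Orientations are given as a unit quaternion [w, x, y, z].
In Python, from cell import env, get_image, camera_model gives the robot as it stands.
- The arm moves only by the tool drive_tool, never from a script. Its argument "deltas" is a list of rows, each an object with "angular": the turn, a rotation vector about the tool's x, y, z in rad, a list of three; "slide": the shift along the tool's x, y, z in m, a list of three; "grip": the closure in counts, from 0 (fully open) to 255 (shut). In form: [{"angular": [ax, ay, az], "slide": [x, y, z], "grip": grip}, ...]. A call has exactly 5 rows; each row is the pose to reach, as a shift and turn from the pose measured when the call began, along the tool's axes at that moment; what a row does not reach only later rows make up. A row lasts 1/12 s, in which the tool goes at most 41.7 mm and 7.16 degrees, less where a joint would pass 70% of its speed; a pose out of reach is approached as far as the arm can. A call with a gripper value outside its range is refused whole. The fingers move at their own pace and stop on an object; the grip force is fixed at half the most. Time passes only in rows, so rows that repeat a pose let the fingers close, or fill a call up. It gives the time, the measured TCP pose, the force and the opening at its end, in the units of the state.
- env.observe(): the state, without advancing time (a new reading comes with each control period).
- get_image(name): name is "scene" or "top"; returns the picture (480x640x3 uint8, red, green, blue); there is no depth.
- camera_model(name): a dict with "fx", "fy", "cx", "cy" (pixels), "world_from_camera" (4x4, takes a point from camera to world coordinates). Camera axes: x right, y down, z forward; pixel columns grow to the right and rows downward; lengths in mm; the calibration is good to about 2 mm. A picture is of the moment at which its call begins. camera_model takes no time and is no camera call.
- env.hand_in(): hands the job in, once; it reports no verdict.
The state is a dict: "t": time; "joints": joint angles; "joint_velocities": joint speeds; "effort": joint torques, N m; "ee_pos": TCP position; "ee_rot": TCP orientation; "force": force on the tool from outside, world axes, zero at the start; "wrist_torque": the same for the moment, N m; "width": finger opening in mm.
Only numpy, scipy, OpenCV 4.12 (cv2) and the standard library are available. Lean on these libraries where they do the work, as an engineer would, in place of code of your own. Each camera call takes 0.05 s, during which the arm holds its last target.

## Task

Clear the grinding bench: sweep the three short steel bar offcuts (one square, one round, one hexagonal) along the bench top and through the open mouth of the sheet-steel catch pan with the fingertips, until all three lie wholly inside it. Push them only, never pick them up, and leave the bolt, the tin and everything else on the bench standing or lying where it is.

Things in the scene. Friction and masses are not known exactly. Their poses are not given: they have to be found in the camera images.
- pan: Sheet-steel catch pan fixed to the bench, 186 mm wide (its x), 132 mm deep (its y); walls 32 mm high, 3 mm thick on three sides, open above and on its +y side (the mouth). Origin at bench level, 70 mm behind the middle of the mouth. Inside: x = -90 to +90 mm, y = -59 mm (back wall) to +70 mm (mouth). The 2 mm thick floor begins after a short ramp at the mouth.
- pan_mouth (a point): Middle of the pan's open mouth, at bench level (pan x = 0, y = +70 mm). Here a ramp begins that rises 2 mm over 15 mm to the pan floor; pushed offcuts slide up it easily.
- square_center (a point): Centre of the square offcut: a plain solid bar end of dark bare steel, 30 x 30 mm and 22 mm high, about 0.15 kg, loose on the bench; this point is 11 mm above its underside.
- round_center (a point): Centre of the round offcut: a plain solid dark steel bar end, 34 mm diameter, 22 mm high, standing on its flat end, about 0.15 kg; this point is 11 mm above its underside.
- hex_center (a point): Centre of the hexagonal offcut: a plain solid dark steel bar end, 35 mm across corners, 22 mm high, standing on its flat end, about 0.14 kg; this point is 11 mm above its underside.
- square_offcut: The same square offcut; origin at the centre of its underside, x and y along its sides.
- round_offcut: The same round offcut; origin at the centre of its underside.
- hex_offcut: The same hexagonal offcut; origin at the centre of its underside.
- bolt: Bystander among the offcuts: a dark steel hexagon bolt standing on its head, threaded shank up; head 34 mm across corners and 13 mm high, shank 20 mm thick, 58 mm high in all. Origin at the centre of its underside.
- tin: Bystander among the offcuts: a small round closed tin of grinding paste with an overhanging lid, 46 mm diameter, 32 mm high. Origin at the centre of its underside.
- oil_bottle: Bystander beyond the work: grey bottle, 60 mm diameter, 150 mm high. Origin at the centre of its underside.
- mug: Bystander to the left: white mug, 80 mm diameter and 90 mm high, handle at its +y. Origin at the centre of its underside.
- wrench: Bystander beyond the work: wrench lying flat, 180 mm long along its x. Origin at the middle of its underside.
- brush: Bystander behind the pan: wooden-backed wire brush lying bristles down, 140 x 35 mm (long side along its x), 38 mm high. Origin at the centre of its underside.
- screwdriver: Bystander to the left: screwdriver lying flat, 180 mm long along its x. Origin at the middle of its underside.

How it is judged (in metres and radians):
At the end, for the whole second after the job is handed in: All three offcuts lie at rest inside the pan, each centre at least 25 mm in from the mouth line and between the walls, not raised; the bolt, tin, bottle, mug, wrench, brush and screwdriver are within 15 mm of where they began (y of square_center in the frame of pan between -0.062 and 0.045 m and x of square_center in the frame of pan between -0.092 and 0.092 m and height (world z) of each of square_center, round_center, hex_center below 0.035 m and linear speed of each of square_offcut, round_offcut, hex_offcut below 0.02 m/s and y of round_center in the frame of pan between -0.062 and 0.045 m and x of round_center in the frame of pan between -0.092 and 0.092 m and y of hex_center in the frame of pan between -0.062 and 0.045 m and x of hex_center in the frame of pan between -0.092 and 0.092 m and distance of each of bolt, tin, oil_bottle, mug, wrench, brush, screwdriver from where it was at the start of the episode below 0.015 m); the robot touches nothing.
It fails at once if an offcut is lifted (its centre comes higher than 35 mm over the bench; resting it is 11 to 13 mm) (height (world z) of any of square_center, round_center, hex_center above 0.035 m).
It fails at once if another loose thing is shifted by more than 15 mm (distance of any of bolt, tin, oil_bottle, mug, wrench, brush, screwdriver from where it was at the start of the episode above 0.015 m).
It fails at once if the bolt, tin, bottle or mug is tipped by more than 0.4 rad (angle between any of bolt, tin, oil_bottle, mug's own z axis and vertical above 0.4 rad).
It also fails if it takes over 72 s, if anything falls off the work surface, if the arm or the gripper's body presses on something with over 40 N, if the wrist force passes 120 N, or if a joint passes its speed limit or range.

## Working session

There is one attempt and no reset: what is moved stays moved. The work goes in short steps, Python scripts to look and compute and a tool call to move; the robot and the scene stay as the last step left them, time stands still between calls to the robot, and variables do not carry over. Pictures are saved under pics/ and viewed, and the job is handed in when it is done.

Besides the shell and the picture viewer there is one more tool, called after "Request:" by a JSON object that holds its "api" and its "payload", one argument or row to a line. drive_tool: Moves the arm, as the interface text tells. Its arguments: {"type":"object","properties":{"deltas":{"type":"array","items":{"type":"object","properties":{"angular":{"type":"array","items":{"type":"number"}},"slide":{"type":"array","items":{"type":"number"}},"grip":{"type":"number"}}}}},"required":["deltas"]}

```bash
mkdir -p pics; ls; python3 - <<'E'
from cell import env,get_image,camera_model
import cv2
for n in("scene","top"):
    im=get_image(n); cv2.imwrite(f"pics/{n}0.png",im[:,:,::-1]); m=camera_model(n); print(n,m)
print(env.observe())
E
```

```text
pics
scene {'fx': 623.3856798106145, 'fy': 623.3856798106145, 'cx': 326.05719182738164, 'cy': 242.88978184702816, 'world_from_camera': array([[-1.29230236e-01,  6.19164557e-01, -7.74554580e-01,
         1.63632386e+03],
       [ 9.91613480e-01,  7.95091371e-02, -1.01887208e-01,
         1.28197752e+02],
       [-1.50078194e-03, -7.81225671e-01, -6.24246906e-01,
         8.77335610e+02],
       [ 0.00000000e+00,  0.00000000e+00,  0.00000000e+00,
         1.00000000e+00]])}
top {'fx': 548.5296669161525, 'fy': 548.5296669161525, 'cx': 315.551909800378, 'cy': 228.37197801876277, 'world_from_camera': array([[-1.17168884e-02, -9.90725623e-01,  1.35371543e-01,
         3.91843061e+02],
       [-9.99890930e-01,  1.03912260e-02, -1.04952379e-02,
         7.21159786e+00],
       [ 8.99122479e-03, -1.35479750e-01, -9.90739318e-01,
         1.43346599e+03],
       [ 0.00000000e+00,  0.00000000e+00,  0.00000000e+00,
         1.00000000e+00]])}
{'t': 0.1, 'joints': array([-1.26002904e+00,  2.13332881e-01, -3.49419130e-02,  1.32351943e+00,
        2.32809092e-05,  1.57077582e+00]), 'joint_velocities': array([ 0.00134272, -0.00121873,  0.00047807,  0.0003509 ,  0.00033051,
        0.00043097]), 'effort': array([ 9.51601464e-05, -6.87249184e+01,  4.87807059e+01,  1.22464600e-02,
        1.10903309e-04,  1.79535346e-05]), 'ee_pos': array([ 152.80627575, -475.74893063,  210.4743098 ]), 'ee_rot': array([ 0.57107965,  0.41680516,  0.5716401 , -0.41637613]), 'force': array([ 0.00562972, -0.06197632,  0.42058747]), 'wrist_torque': array([ 0.04734814, -0.00544124, -0.0167687 ]), 'width': 85.62524467898163}
```

View pics/top0.png

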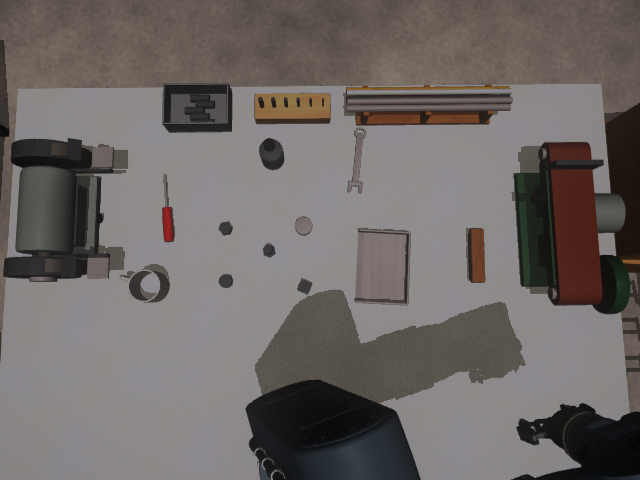

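View pics/scene0.png

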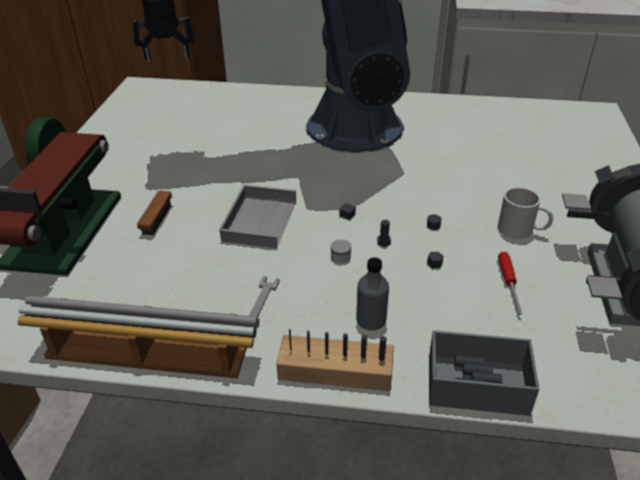

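The top view shows the pan at about (383,267) with its mouth facing left (world +y). The square is at (305,286), the bolt at (269,250) and the tin at (303,226). The remaining two offcuts are at (226,228) and (226,281). Next I measure them.

```bash
cat > h.py <<'E'
import numpy as np,cv2
from cell import env,get_image,camera_model
def cast(n,uv,z):
    m=camera_model(n);T=m["world_from_camera"]
    uv=np.atleast_2d(uv).astype(float)
    d=np.c_[(uv[:,0]-m["cx"])/m["fx"],(uv[:,1]-m["cy"])/m["fy"],np.ones(len(uv))]@T[:3,:3].T
    return T[:3,3]+d*((z-T[2,3])/d[:,2])[:,None]
def blobs(im,x0,y0,x1,y1,thr=90):
    g=im[y0:y1,x0:x1].max(2); m=(g<thr).astype(np.uint8)
    n,l,s,c=cv2.connectedComponentsWithStats(m)
    return [(c[i]+[x0,y0],s[i]) for i in range(1,n) if s[i,4]>25]
E
python3 - <<'E'
from h import *
im=cv2.imread("pics/top0.png")
for c,s in blobs(im,190,200,350,300): print("top",c,s,cast("top",c,16)[0].round(1))
im2=cv2.imread("pics/scene0.png")
for c,s in blobs(im2,320,190,460,280): print("scene",c,s,cast("scene",c,11)[0].round(1))
cv2.imwrite("pics/z.png",cv2.resize(im[190:320,200:430],None,fx=3.4,fy=3.4,interpolation=cv2.INTER_CUBIC))
cv2.imwrite("pics/z2.png",cv2.resize(im2[170:290,200:460],None,fx=3,fy=3,interpolation=cv2.INTER_CUBIC))
E
```

```text
top [225.45454545 227.91608392] [ 29  22  14  13 143] [589.2 226.9  16. ]
top [268.64  250.208] [ 73  44  12  13 125] [529.7 114.5  16. ]
top [225.63125 280.5    ] [ 29  74  14  14 160] [452.7 225.   16. ]
top [304.21019108 285.82802548] [107  78  15  16 157] [436.7  23.1  16. ]
scene [347.01351351 210.72072072] [ 19  12  17  18 222] [433.4  20.4  11. ]
scene [433.51098901 222.07142857] [107  25  14  15 182] [452.8 224.3  11. ]
scene [384.0390625  234.59765625] [ 58  30  13  28 256] [514.9 113.1  11. ]
scene [340.2961165  256.62621359] [ 11  59  20  15 206] [604.7  23.6  11. ]
scene [434.70135747 260.1040724 ] [107  62  16  17 221] [590.4 226.3  11. ]
scene [373.53172205 269.60120846] [ 41  68  24  22 331] [638.3  98.   11. ]
```

View pics/z.png

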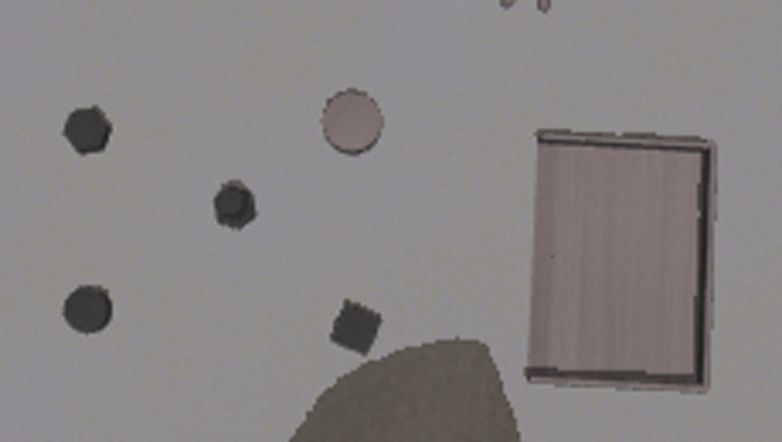

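View pics/z2.png

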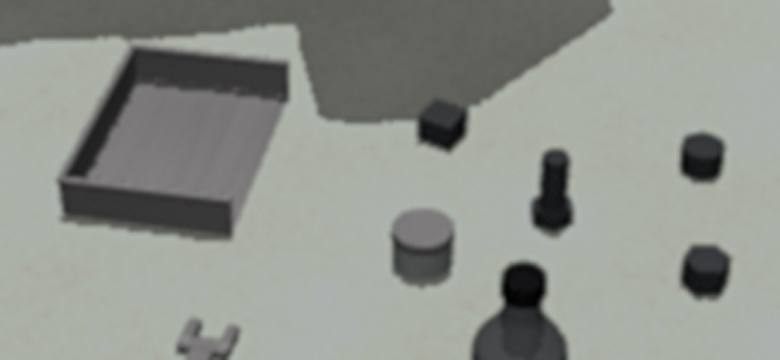

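```bash
python3 - <<'E'
from h import *
f=lambda p:np.array(p)/3.4+[200,190]
P=[(538,131),(528,376),(715,142),(708,392)]
print(cast("top",[f(p) for p in P],32).round(0))
print("tin",cast("top",f((352,121)),32).round(0),"bolt head",cast("top",f((235,207)),13).round(0),"bolt top",cast("top",f((235,203)),58).round(0))
print("scene bolt top",cast("scene",np.array((555,153))/3+[200,170],58).round(0),"tin",cast("scene",np.array((423,230))/3+[200,170],32).round(0))
print("scene pan far",cast("scene",np.array([(288,64),(232,203),(62,180),(136,48)])/3+[200,170],32).round(0))
from scipy.spatial.transform import Rotation as R
s=env.observe();print(R.from_quat(s["ee_rot"],scalar_first=True).as_matrix().round(3))
E
```

```text
[[ 582. -118.   32.]
 [ 398. -106.   32.]
 [ 572. -252.   32.]
 [ 384. -240.   32.]]
tin [[591.  23.  32.]] bolt head [[528. 113.  13.]] bolt top [[527. 110.  58.]]
scene bolt top [[527. 113.  58.]] tin [[596.  24.  32.]]
scene pan far [[ 398. -108.   32.]
 [ 583. -118.   32.]
 [ 572. -249.   32.]
 [ 391. -235.   32.]]
[[-0.     0.952  0.306]
 [ 0.001  0.306 -0.952]
 [-1.     0.    -0.001]]
```

Request:
{"api": "drive_tool", "payload": {
  "deltas": [
    {"angular":[-0.12,0,0],"slide":[0,0.028,-0.029],"grip":175},
    {"angular":[-0.24,0,0],"slide":[0,0.056,-0.058],"grip":175},
    {"angular":[-0.36,0,0],"slide":[0,0.085,-0.086],"grip":175},
    {"angular":[-0.48,0,0],"slide":[0,0.113,-0.115],"grip":175},
    {"angular":[-0.6,0,0],"slide":[0,0.141,-0.144],"grip":175}
  ]
}}

```text
t: 0.52
ee_pos: [243.1, -293.7, 210.4]
ee_rot: [0.669, 0.228, 0.67, -0.227]
force: [0.2, -0.7, 0.5]
width: 27.5
```

```bash
cat >> h.py <<'E'
from scipy.spatial.transform import Rotation as R
def st(tx=None,ty=None,tz=None,yaw=0):
    "state, and shift (tool axes, m) + turn to a world target (mm), tool down, jaw axis at yaw"
    s=env.observe();M=R.from_quat(s["ee_rot"],scalar_first=True);m=M.as_matrix();p=s["ee_pos"]
    print("t",round(s["t"],2),"p",p.round(1),"yaw",round(float(np.arctan2(m[1,2],m[0,2])),3),"tilt",m[2].round(3),"w",round(s["width"],1),"F",s["force"].round(1),"j",s["joints"].round(2))
    if tx is not None:
        c,sn=np.cos(yaw),np.sin(yaw)
        D=np.array([[0,-sn,c],[0,c,sn],[-1,0,0]])
        print("slide",(m.T@(np.array([tx,ty,tz])-p)/1000).round(3),"ang",R.from_matrix(m.T@D).as_rotvec().round(3))
E
python3 -c "
from h import *
st(440,85,150,0)"
```

```text
t 0.52 p [ 243.1 -293.7  210.4] yaw -0.655 tilt [-1.     0.001 -0.001] w 27.5 F [ 0.2 -0.7  0.5] j [-0.88 -0.03 -0.31  1.3   0.    1.35]
slide [ 0.061  0.42  -0.074] ang [-0.655 -0.001 -0.001]
```

Request:
{"api": "drive_tool", "payload": {
  "deltas": [
    {"angular":[-0.12,0,0],"slide":[0,0.04,-0.007],"grip":175},
    {"angular":[-0.24,0,0],"slide":[0,0.08,-0.014],"grip":175},
    {"angular":[-0.36,0,0],"slide":[0,0.12,-0.021],"grip":175},
    {"angular":[-0.48,0,0],"slide":[0,0.16,-0.028],"grip":175},
    {"angular":[-0.6,0,0],"slide":[0,0.2,-0.036],"grip":175}
  ]
}}

```text
t: 0.93
ee_pos: [334.8, -115.5, 210.6]
ee_rot: [0.707, 0.022, 0.707, -0.021]
force: [1.3, -1.1, 0.8]
width: 26.8
```

```bash
python3 -c "
from h import *
st(437,75,120,0.04)"
```

```text
t 0.93 p [ 334.8 -115.5  210.6] yaw -0.06 tilt [-1.     0.001 -0.   ] w 26.8 F [ 1.3 -1.1  0.8] j [-0.33 -0.09 -0.36  1.3   0.    1.3 ]
slide [0.091 0.196 0.091] ang [-0.1   -0.    -0.001]
```

Request:
{"api": "drive_tool", "payload": {
  "deltas": [
    {"angular":[-0.02,0,0],"slide":[0,0.039,0.018],"grip":175},
    {"angular":[-0.04,0,0],"slide":[0.01,0.078,0.036],"grip":175},
    {"angular":[-0.06,0,0],"slide":[0.03,0.117,0.054],"grip":175},
    {"angular":[-0.08,0,0],"slide":[0.06,0.156,0.072],"grip":175},
    {"angular":[-0.1,0,0],"slide":[0.09,0.196,0.091],"grip":175}
  ]
}}

```text
t: 1.35
ee_pos: [424.2, 51.6, 139.4]
ee_rot: [0.707, -0.014, 0.707, 0.015]
force: [0.5, -0.6, 0.3]
width: 26.8
```

```bash
python3 -c "
from h import *
st(437,75,8,0.04)"
```

```text
t 1.35 p [424.2  51.6 139.4] yaw 0.041 tilt [-1.     0.001  0.001] w 26.8 F [ 0.5 -0.6  0.3] j [ 0.12  0.09 -0.36  1.12  0.    1.65]
slide [0.131 0.023 0.014] ang [ 0.001  0.001 -0.001]
```

Request:
{"api": "drive_tool", "payload": {
  "deltas": [
    {"angular":[0,0,0],"slide":[0.01,0.023,0.014],"grip":175},
    {"angular":[0,0,0],"slide":[0.04,0.023,0.014],"grip":175},
    {"angular":[0,0,0],"slide":[0.075,0.023,0.014],"grip":175},
    {"angular":[0,0,0],"slide":[0.11,0.023,0.014],"grip":175},
    {"angular":[0,0,0],"slide":[0.129,0.023,0.014],"grip":175}
  ]
}}

```text
t: 1.77
ee_pos: [435.2, 75.3, 7.0]
ee_rot: [0.706, -0.015, 0.708, 0.015]
force: [-1.3, 0.1, -0.2]
width: 26.8
```

```bash
python3 -c "
from h import *
st(437,50,9,0.04)
im=get_image('top');im2=get_image('scene')
cv2.imwrite('pics/t1.png',cv2.resize(im[190:320,200:430,::-1],None,fx=3.4,fy=3.4))
cv2.imwrite('pics/s1.png',cv2.resize(im2[130:290,200:460,::-1],None,fx=3,fy=3))
"
```

```text
t 1.77 p [435.2  75.3   7. ] yaw 0.042 tilt [-1.     0.001 -0.003] w 26.8 F [-1.3  0.1 -0.2] j [ 0.17  0.25 -0.54  0.78  0.    1.7 ]
slide [-0.002 -0.025  0.001] ang [ 0.002 -0.003 -0.001]
```

View pics/s1.png

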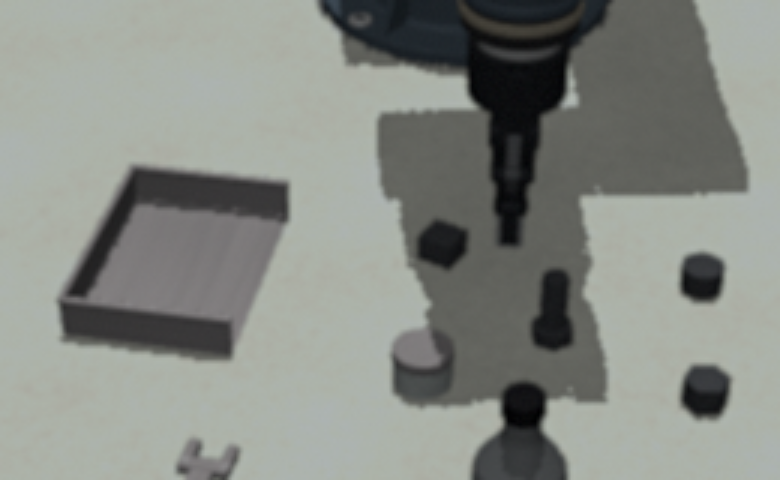

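The scene crop shows the closed-in fingertips at (510,240), clear beside the square at (443,243). The pan, tin and bolt have not moved. Now I push.

Request:
{"api": "drive_tool", "payload": {
  "deltas": [
    {"angular":[0,0,0],"slide":[-0.002,-0.01,0.001],"grip":175},
    {"angular":[0,0,0],"slide":[-0.002,-0.02,0.001],"grip":175},
    {"angular":[0,0,0],"slide":[-0.002,-0.03,0.001],"grip":175},
    {"angular":[0,0,0],"slide":[-0.002,-0.04,0.001],"grip":175},
    {"angular":[0,0,0],"slide":[-0.002,-0.05,0.001],"grip":175}
  ]
}}

```text
t: 2.28
ee_pos: [438.4, 23.7, 10.5]
ee_rot: [0.706, -0.014, 0.708, 0.015]
force: [-0.5, 0.1, 0.1]
width: 26.8
```

Request:
{"api": "drive_tool", "payload": {
  "deltas": [
    {"angular":[0,0,0],"slide":[0,-0.012,0],"grip":175},
    {"angular":[0,0,0],"slide":[0,-0.024,0],"grip":175},
    {"angular":[0,0,0],"slide":[0,-0.036,0],"grip":175},
    {"angular":[0,0,0],"slide":[0,-0.048,0],"grip":175},
    {"angular":[0,0,0],"slide":[0,-0.06,0],"grip":175}
  ]
}}

```text
t: 2.7
ee_pos: [441.1, -37.8, 10.9]
ee_rot: [0.706, -0.014, 0.708, 0.014]
force: [-0.7, -0.1, -0.2]
width: 26.9
```

```bash
cat > look.py <<'E'
import sys
from h import *
st(*map(float,sys.argv[2:]))
im2=get_image('scene')
cv2.imwrite(f'pics/s{sys.argv[1]}.png',cv2.resize(im2[130:290,200:460,::-1],None,fx=3,fy=3))
E
python3 look.py 2 440 -165 10 0.04
```

```text
t 2.7 p [441.1 -37.8  10.9] yaw 0.04 tilt [-1.     0.    -0.002] w 26.9 F [-0.7 -0.1 -0.2] j [-0.09  0.24 -0.53  0.8  -0.    1.45]
slide [ 0.001 -0.127 -0.006] ang [ 0.    -0.002 -0.   ]
```

View pics/s2.png

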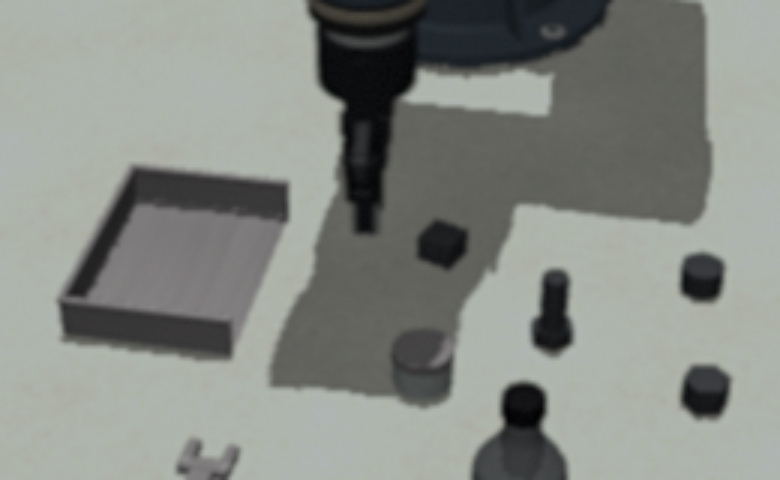

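```bash
python3 -c "
from h import *
for z in (0,10,20,30,40): print(z,cast('scene',[321.7,207.5],z).round(0))
im2=get_image('scene');cv2.imwrite('pics/s3.png',cv2.resize(im2[150:240,280:380,::-1],None,fx=6,fy=6,interpolation=cv2.INTER_CUBIC))
im2=get_image('top');cv2.imwrite('pics/t3.png',cv2.resize(im2[220:330,260:400,::-1],None,fx=5,fy=5,interpolation=cv2.INTER_CUBIC))
"
```

```text
0 [[413. -43.   0.]]
10 [[427. -41.  10.]]
20 [[441. -39.  20.]]
30 [[454. -37.  30.]]
40 [[468. -35.  40.]]
```

View pics/s3.png

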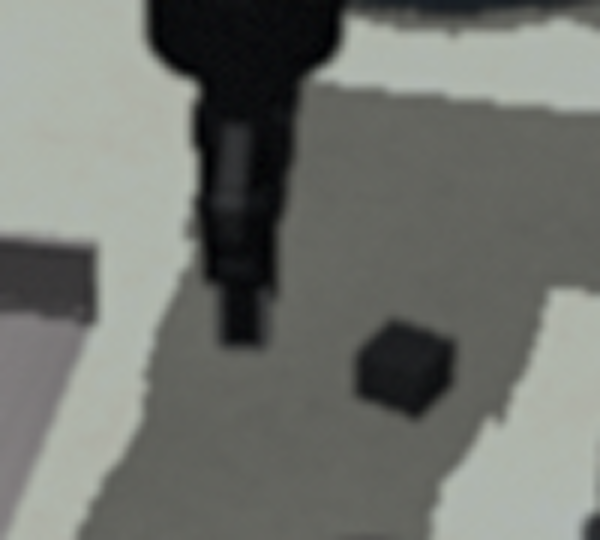

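View pics/t3.png

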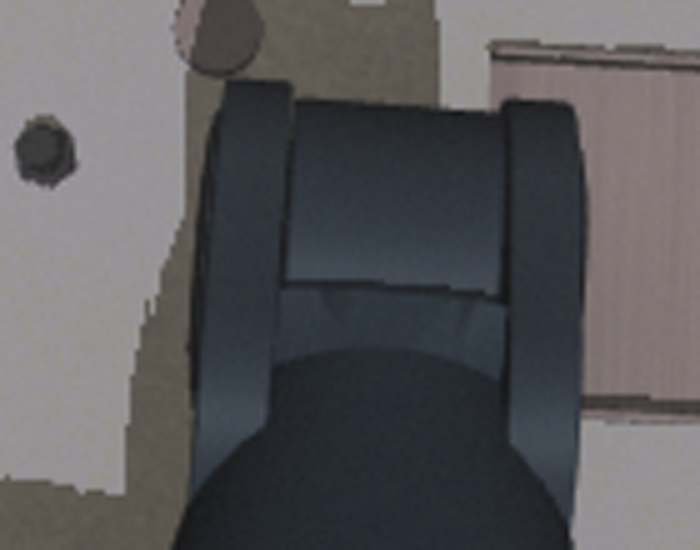

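The near fingertip casts to a height of about 20–40 mm, and the square at crop (443,243) has not moved. The partly open tips therefore sit well above the TCP and passed over it. I'll shut the fingers and compare.

Request:
{"api": "drive_tool", "payload": {
  "deltas": [
    {"angular":[0,0,0],"slide":[0,0,0],"grip":255},
    {"angular":[0,0,0],"slide":[0,0,0],"grip":255},
    {"angular":[0,0,0],"slide":[0,0,0],"grip":255},
    {"angular":[0,0,0],"slide":[0,0,0],"grip":255},
    {"angular":[0,0,0],"slide":[0,0,0],"grip":255}
  ]
}}

```text
t: 3.27
ee_pos: [441.0, -37.1, 10.8]
ee_rot: [0.706, -0.014, 0.708, 0.014]
force: [-0.4, -0.4, -0.2]
width: 0.0
```

```bash
python3 -c "
from h import *
st()
im2=get_image('scene');cv2.imwrite('pics/s4.png',cv2.resize(im2[150:240,280:380,::-1],None,fx=6,fy=6,interpolation=cv2.INTER_CUBIC))
"
```

```text
t 3.27 p [441.  -37.1  10.8] yaw 0.039 tilt [-1.     0.    -0.003] w 0.0 F [-0.4 -0.4 -0.2] j [-0.08  0.24 -0.53  0.8   0.    1.45]
```

View pics/s4.png

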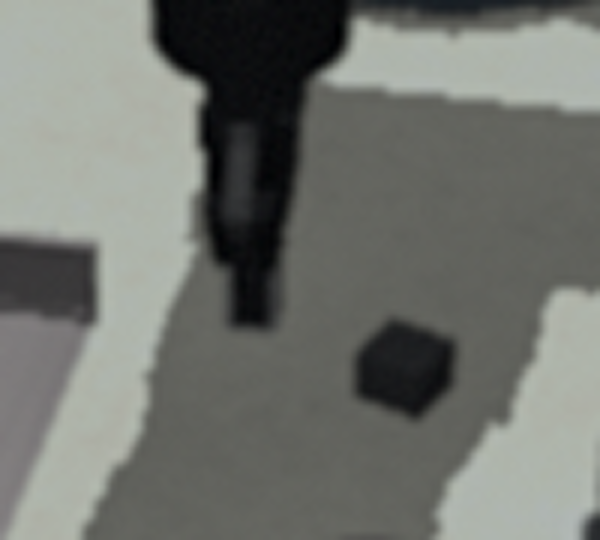

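```bash
python3 -c "
from h import *
for z in (5,10,15,20,25,30): print(z,cast('scene',[[321.3,204.5],[321.7,207.5]],z).round(0)[:,:2].tolist())
"
```

```text
5 [[407.0, -45.0], [420.0, -42.0]]
10 [[414.0, -44.0], [427.0, -41.0]]
15 [[421.0, -43.0], [434.0, -40.0]]
20 [[428.0, -42.0], [441.0, -39.0]]
25 [[435.0, -41.0], [448.0, -38.0]]
30 [[443.0, -40.0], [454.0, -37.0]]
```

Shut, the tip ray still gives about 30 mm at the TCP's x, so the real tips sit roughly 20 mm above the reported TCP. I'll descend gently here over bare bench while watching the force.

Request:
{"api": "drive_tool", "payload": {
  "deltas": [
    {"angular":[0,0,0],"slide":[0.002,0,0],"grip":255},
    {"angular":[0,0,0],"slide":[0.004,0,0],"grip":255},
    {"angular":[0,0,0],"slide":[0.006,0,0],"grip":255},
    {"angular":[0,0,0],"slide":[0.008,0,0],"grip":255},
    {"angular":[0,0,0],"slide":[0.009,0,0],"grip":255}
  ]
}}

```text
t: 3.73
ee_pos: [440.8, -37.1, 1.4]
ee_rot: [0.706, -0.014, 0.708, 0.014]
force: [0.4, 0.7, -0.5]
width: 0.1
```

Request:
{"api": "drive_tool", "payload": {
  "deltas": [
    {"angular":[0,0,0],"slide":[0.001,0,0],"grip":255},
    {"angular":[0,0,0],"slide":[0.002,0,0],"grip":255},
    {"angular":[0,0,0],"slide":[0.003,0,0],"grip":255},
    {"angular":[0,0,0],"slide":[0.004,0,0],"grip":255},
    {"angular":[0,0,0],"slide":[0.004,0,0],"grip":255}
  ]
}}

```text
t: 4.15
ee_pos: [440.7, -37.1, -2.8]
ee_rot: [0.706, -0.014, 0.708, 0.014]
force: [0.0, 0.4, 0.1]
width: -0.1
```

```bash
python3 -c "
from h import *
st()
im2=get_image('scene');cv2.imwrite('pics/s5.png',cv2.resize(im2[150:240,280:380,::-1],None,fx=6,fy=6,interpolation=cv2.INTER_CUBIC))
"
```

```text
t 4.15 p [440.7 -37.1  -2.8] yaw 0.039 tilt [-1.     0.    -0.003] w -0.1 F [0.  0.4 0.1] j [-0.08  0.26 -0.55  0.76  0.    1.45]
```

View pics/s5.png

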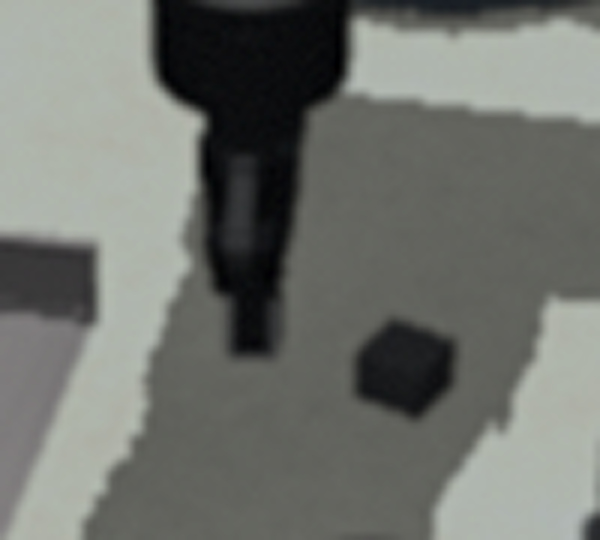

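Request:
{"api": "drive_tool", "payload": {
  "deltas": [
    {"angular":[0,0,0],"slide":[0.002,0,0],"grip":255},
    {"angular":[0,0,0],"slide":[0.004,0,0],"grip":255},
    {"angular":[0,0,0],"slide":[0.006,0,0],"grip":255},
    {"angular":[0,0,0],"slide":[0.007,0,0],"grip":255},
    {"angular":[0,0,0],"slide":[0.008,0,0],"grip":255}
  ]
}}

```text
t: 4.62
ee_pos: [440.6, -37.1, -10.9]
ee_rot: [0.706, -0.014, 0.708, 0.014]
force: [-0.1, 0.1, 0.3]
width: 0.4
```

```bash
python3 -c "
from h import *
st()
im2=get_image('scene');cv2.imwrite('pics/s6.png',cv2.resize(im2[150:240,280:380,::-1],None,fx=6,fy=6,interpolation=cv2.INTER_CUBIC))
"
```

```text
t 4.62 p [440.6 -37.1 -10.9] yaw 0.039 tilt [-1.     0.    -0.003] w 0.4 F [-0.1  0.1  0.3] j [-0.08  0.27 -0.56  0.74  0.    1.45]
```

View pics/s6.png

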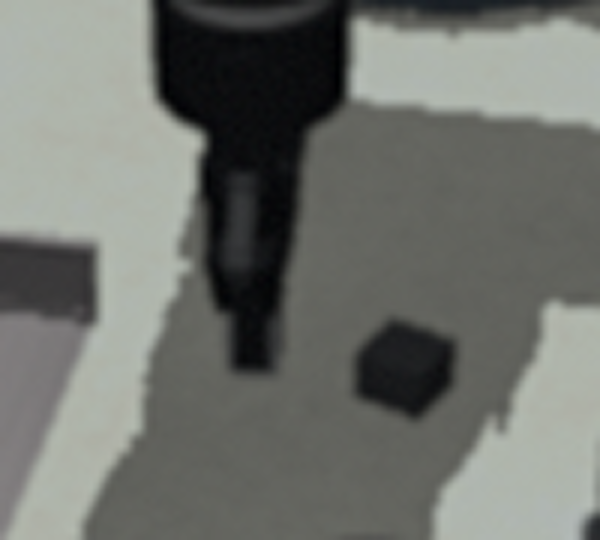

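Request:
{"api": "drive_tool", "payload": {
  "deltas": [
    {"angular":[0,0,0],"slide":[0.001,0,0],"grip":255},
    {"angular":[0,0,0],"slide":[0.002,0,0],"grip":255},
    {"angular":[0,0,0],"slide":[0.003,0,0],"grip":255},
    {"angular":[0,0,0],"slide":[0.004,0,0],"grip":255},
    {"angular":[0,0,0],"slide":[0.005,0,0],"grip":255}
  ]
}}

```text
t: 5.08
ee_pos: [440.5, -37.1, -16.1]
ee_rot: [0.706, -0.014, 0.708, 0.014]
force: [0.3, 0.8, -0.4]
width: 0.4
```

Request:
{"api": "drive_tool", "payload": {
  "deltas": [
    {"angular":[0,0,0],"slide":[0.001,0,0],"grip":255},
    {"angular":[0,0,0],"slide":[0.002,0,0],"grip":255},
    {"angular":[0,0,0],"slide":[0.003,0,0],"grip":255},
    {"angular":[0,0,0],"slide":[0.003,0,0],"grip":255},
    {"angular":[0,0,0],"slide":[0.003,0,0],"grip":255}
  ]
}}

```text
t: 5.5
ee_pos: [440.5, -37.1, -19.1]
ee_rot: [0.706, -0.014, 0.708, 0.014]
force: [-0.1, -0.2, 0.1]
width: -0.0
```

```bash
python3 -c "
from h import *
st()
im2=get_image('scene');cv2.imwrite('pics/s7.png',cv2.resize(im2[150:240,280:380,::-1],None,fx=6,fy=6,interpolation=cv2.INTER_CUBIC))
"
```

```text
t 5.5 p [440.5 -37.1 -19.1] yaw 0.039 tilt [-1.     0.    -0.004] w -0.0 F [-0.1 -0.2  0.1] j [-0.08  0.28 -0.57  0.72  0.    1.45]
```

View pics/s7.png

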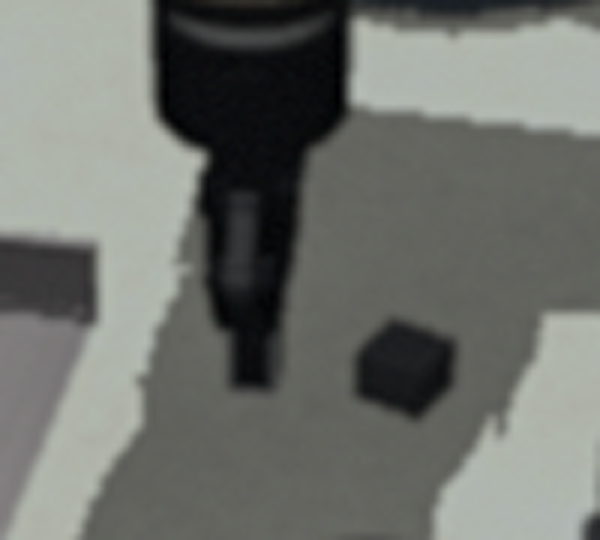

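Row 389 (image row 215) gives a tip height of about 3 mm at TCP z = -19, so the real tips are about 22 mm above the reported TCP. I'll push at TCP z = -15. First I lift, go back behind the square and lower.

Request:
{"api": "drive_tool", "payload": {
  "deltas": [
    {"angular":[0,0,0],"slide":[-0.034,0,0],"grip":178},
    {"angular":[0,0,0],"slide":[-0.036,0.03,0],"grip":178},
    {"angular":[0,0,0],"slide":[-0.036,0.065,0],"grip":178},
    {"angular":[0,0,0],"slide":[-0.036,0.1,0],"grip":178},
    {"angular":[0,0,0],"slide":[-0.036,0.115,0],"grip":178}
  ]
}}

```text
t: 5.97
ee_pos: [436.1, 80.8, 17.3]
ee_rot: [0.706, -0.014, 0.708, 0.015]
force: [-0.9, 0.3, -0.1]
width: 25.7
```

```bash
python3 -c "
from h import *
st(436,78,-15,0.04)"
```

```text
t 5.97 p [436.1  80.8  17.3] yaw 0.041 tilt [-1.     0.001 -0.003] w 25.7 F [-0.9  0.3 -0.1] j [ 0.18  0.24 -0.52  0.81  0.    1.71]
slide [ 0.032 -0.003 -0.   ] ang [ 0.001 -0.003 -0.001]
```

Request:
{"api": "drive_tool", "payload": {
  "deltas": [
    {"angular":[0,0,0],"slide":[0.016,0,0],"grip":178},
    {"angular":[0,0,0],"slide":[0.032,0,0],"grip":178},
    {"angular":[0,0,0],"slide":[0.032,-0.01,0],"grip":178},
    {"angular":[0,0,0],"slide":[0.032,-0.022,0],"grip":178},
    {"angular":[0,0,0],"slide":[0.032,-0.034,0],"grip":178}
  ]
}}

```text
t: 6.38
ee_pos: [437.2, 45.9, -14.4]
ee_rot: [0.706, -0.014, 0.708, 0.015]
force: [-0.5, 0.3, -0.0]
width: 25.8
```

Request:
{"api": "drive_tool", "payload": {
  "deltas": [
    {"angular":[0,0,0],"slide":[0,-0.012,0],"grip":178},
    {"angular":[0,0,0],"slide":[0,-0.024,0],"grip":178},
    {"angular":[0,0,0],"slide":[0,-0.036,0],"grip":178},
    {"angular":[0,0,0],"slide":[0,-0.048,0],"grip":178},
    {"angular":[0,0,0],"slide":[0,-0.06,0],"grip":178}
  ]
}}

```text
t: 6.8
ee_pos: [439.7, -15.4, -13.8]
ee_rot: [0.706, -0.014, 0.708, 0.015]
force: [0.5, 0.6, -0.6]
width: 25.7
```

```bash
python3 look.py 8 440 -162 -15 0.04
```

```text
t 6.8 p [439.7 -15.4 -13.8] yaw 0.04 tilt [-1.     0.001 -0.003] w 25.7 F [ 0.5  0.6 -0.6] j [-0.04  0.27 -0.57  0.73  0.    1.49]
slide [ 0.001 -0.146 -0.006] ang [ 0.    -0.003 -0.001]
```

View pics/s8.png

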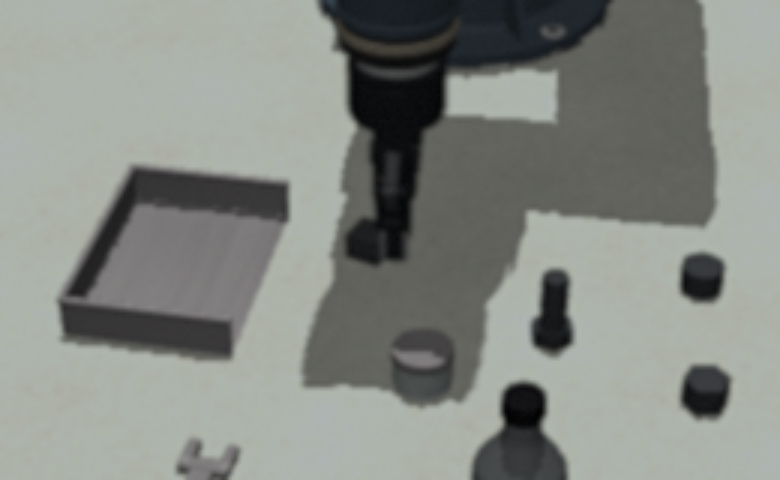

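The square at crop (367,242) is now flush against the fingers and moving with them. I keep pushing.

Request:
{"api": "drive_tool", "payload": {
  "deltas": [
    {"angular":[0,0,0],"slide":[0,-0.013,0],"grip":178},
    {"angular":[0,0,0],"slide":[0,-0.026,0],"grip":178},
    {"angular":[0,0,0],"slide":[0,-0.039,0],"grip":178},
    {"angular":[0,0,0],"slide":[0,-0.052,0],"grip":178},
    {"angular":[0,0,0],"slide":[0,-0.065,0],"grip":178}
  ]
}}

```text
t: 7.27
ee_pos: [442.4, -82.8, -13.2]
ee_rot: [0.706, -0.014, 0.708, 0.014]
force: [0.6, 1.9, 2.7]
width: 26.1
```

Request:
{"api": "drive_tool", "payload": {
  "deltas": [
    {"angular":[0,0,0],"slide":[0,-0.013,0],"grip":178},
    {"angular":[0,0,0],"slide":[0,-0.026,0],"grip":178},
    {"angular":[0,0,0],"slide":[0,-0.039,0],"grip":178},
    {"angular":[0,0,0],"slide":[0,-0.052,0],"grip":178},
    {"angular":[0,0,0],"slide":[0,-0.065,0],"grip":178}
  ]
}}

```text
t: 7.68
ee_pos: [444.9, -148.6, -12.6]
ee_rot: [0.706, -0.013, 0.708, 0.014]
force: [-0.1, 3.5, 1.5]
width: 25.7
```

```bash
python3 look.py 9 440 -172 -13 0.04
```

```text
t 7.68 p [ 444.9 -148.6  -12.6] yaw 0.039 tilt [-1.     0.001 -0.002] w 25.7 F [-0.1  3.5  1.5] j [-0.32  0.32 -0.5   0.75  0.    1.21]
slide [ 0.    -0.023 -0.006] ang [-0.001 -0.002 -0.001]
```

View pics/s9.png

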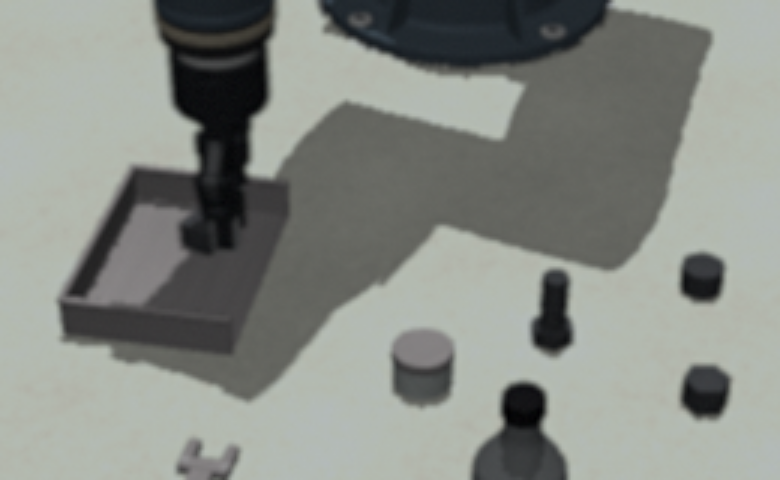

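The square is inside the pan at crop (200,237), and I'll push it a little deeper. I also need the mug's position, because it stands close behind the round offcut.

Request:
{"api": "drive_tool", "payload": {
  "deltas": [
    {"angular":[0,0,0],"slide":[0,-0.012,0],"grip":178},
    {"angular":[0,0,0],"slide":[0,-0.024,0],"grip":178},
    {"angular":[0,0,0],"slide":[0,-0.01,0],"grip":178},
    {"angular":[0,0,0],"slide":[-0.03,0.01,0],"grip":178},
    {"angular":[0,0,0],"slide":[-0.065,0.03,0],"grip":178}
  ]
}}

```text
t: 8.15
ee_pos: [442.1, -120.0, 51.8]
ee_rot: [0.705, -0.012, 0.709, 0.013]
force: [1.0, -0.4, 0.5]
width: 25.9
```

```bash
python3 -c "
from h import *
st(450,150,100,0.04)
im=cv2.imread('pics/top0.png')
cv2.imwrite('pics/m.png',cv2.resize(im[250:320,110:250],None,fx=5,fy=5,interpolation=cv2.INTER_CUBIC))"
```

```text
t 8.15 p [ 442.1 -120.    51.8] yaw 0.036 tilt [-1.     0.001 -0.006] w 25.9 F [ 1.  -0.4  0.5] j [-0.26  0.23 -0.43  0.91 -0.    1.27]
slide [-0.048  0.27   0.017] ang [-0.004 -0.006 -0.001]
```

View pics/m.png

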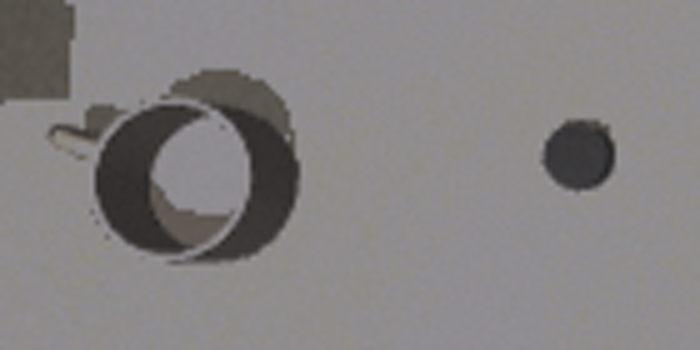

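The mug's near edge is at crop (298,170), which is about y = 368 mm, so there is ample room behind the round. Next I go to (446,275).

Request:
{"api": "drive_tool", "payload": {
  "deltas": [
    {"angular":[-0.02,0,0],"slide":[-0.01,0.04,0.002],"grip":178},
    {"angular":[-0.04,0,0],"slide":[-0.02,0.08,0.004],"grip":178},
    {"angular":[-0.06,0,0],"slide":[-0.02,0.12,0.006],"grip":178},
    {"angular":[-0.08,0,0],"slide":[-0.02,0.16,0.008],"grip":178},
    {"angular":[-0.09,0,0],"slide":[-0.02,0.2,0.009],"grip":178}
  ]
}}

```text
t: 8.57
ee_pos: [444.0, 81.9, 72.6]
ee_rot: [0.704, -0.044, 0.707, 0.045]
force: [0.4, -0.7, 0.2]
width: 25.8
```

```bash
python3 -c "
from h import *
st(446,275,60,0.13)"
```

```text
t 8.57 p [444.   81.9  72.6] yaw 0.127 tilt [-1.     0.002 -0.005] w 25.8 F [ 0.4 -0.7  0.2] j [ 0.18  0.19 -0.42  0.96  0.    1.63]
slide [0.013 0.191 0.026] ang [-0.003 -0.005 -0.002]
```

Request:
{"api": "drive_tool", "payload": {
  "deltas": [
    {"angular":[0,0,0],"slide":[0,0.04,0.005],"grip":178},
    {"angular":[0,0,0],"slide":[0,0.08,0.01],"grip":178},
    {"angular":[0,0,0],"slide":[0,0.12,0.016],"grip":178},
    {"angular":[0,0,0],"slide":[0.01,0.16,0.021],"grip":178},
    {"angular":[0,0,0],"slide":[0.02,0.191,0.026],"grip":178}
  ]
}}

```text
t: 8.98
ee_pos: [445.5, 277.7, 53.4]
ee_rot: [0.705, -0.044, 0.707, 0.046]
force: [0.6, -1.4, 0.6]
width: 26.0
```

```bash
python3 look.py 10 446 273 -15 0.13
```

```text
t 8.98 p [445.5 277.7  53.4] yaw 0.128 tilt [-1.     0.003 -0.003] w 26.0 F [ 0.6 -1.4  0.6] j [ 0.56  0.35 -0.26  0.96  0.    2.  ]
slide [ 0.068 -0.005  0.   ] ang [-0.002 -0.003 -0.003]
```

View pics/s10.png

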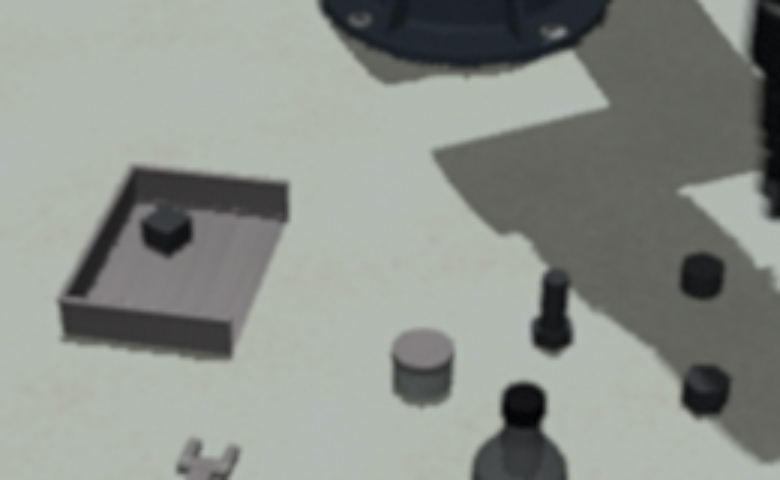

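The square lies at crop (166,230), deep in the pan, and nothing else has moved. The fingers are behind the round, so I lower and push.

Request:
{"api": "drive_tool", "payload": {
  "deltas": [
    {"angular":[0,0,0],"slide":[0.034,0,0],"grip":178},
    {"angular":[0,0,0],"slide":[0.06,0,0],"grip":178},
    {"angular":[0,0,0],"slide":[0.068,0,0],"grip":178},
    {"angular":[0,0,0],"slide":[0.068,-0.008,0],"grip":178},
    {"angular":[0,0,0],"slide":[0.068,-0.018,0],"grip":178}
  ]
}}

```text
t: 9.45
ee_pos: [447.1, 262.9, -16.2]
ee_rot: [0.704, -0.045, 0.707, 0.047]
force: [0.3, 0.5, 0.2]
width: 25.8
```

Request:
{"api": "drive_tool", "payload": {
  "deltas": [
    {"angular":[0,0,0],"slide":[0,-0.01,0],"grip":178},
    {"angular":[0,0,0],"slide":[0,-0.02,0],"grip":178},
    {"angular":[0,0,0],"slide":[0,-0.03,0],"grip":178},
    {"angular":[0,0,0],"slide":[0,-0.04,0],"grip":178},
    {"angular":[0,0,0],"slide":[0,-0.05,0],"grip":178}
  ]
}}

```text
t: 9.87
ee_pos: [454.4, 212.7, -15.5]
ee_rot: [0.704, -0.044, 0.707, 0.047]
force: [-0.2, 5.0, 5.9]
width: 25.8
```

```bash
python3 look.py 11 505 -150 -13 0.13
```

```text
t 9.87 p [454.4 212.7 -15.5] yaw 0.13 tilt [-1.     0.004 -0.003] w 25.8 F [-0.2  5.   5.9] j [ 0.43  0.38 -0.42  0.78  0.01  1.88]
slide [-0.004 -0.366  0.003] ang [-0.    -0.003 -0.004]
```

View pics/s11.png

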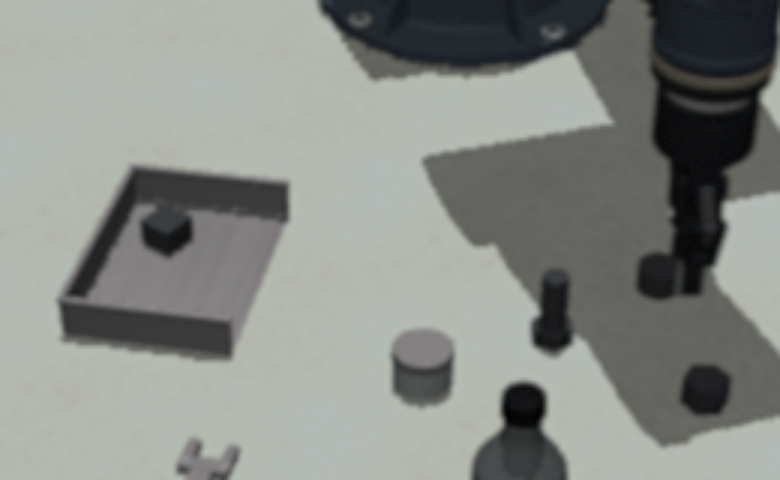

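The round at crop (657,275) is cradled and sliding. I raise 2 mm because of a small upward force, and continue. The lane passes the bolt with about 15 mm to spare.

Request:
{"api": "drive_tool", "payload": {
  "deltas": [
    {"angular":[0,0,0],"slide":[-0.002,-0.012,0],"grip":178},
    {"angular":[0,0,0],"slide":[-0.002,-0.024,0],"grip":178},
    {"angular":[0,0,0],"slide":[-0.002,-0.036,0],"grip":178},
    {"angular":[0,0,0],"slide":[-0.002,-0.048,0],"grip":178},
    {"angular":[0,0,0],"slide":[-0.002,-0.06,0],"grip":178}
  ]
}}

```text
t: 10.33
ee_pos: [462.1, 150.4, -14.0]
ee_rot: [0.704, -0.045, 0.707, 0.047]
force: [0.2, 1.2, -0.3]
width: 25.6
```

```bash
python3 look.py 12 505 -150 -13 0.13
```

```text
t 10.33 p [462.1 150.4 -14. ] yaw 0.129 tilt [-1.     0.003 -0.004] w 25.6 F [ 0.2  1.2 -0.3] j [ 0.31  0.35 -0.45  0.77  0.    1.75]
slide [-0.002 -0.303  0.004] ang [-0.001 -0.004 -0.003]
```

View pics/s12.png

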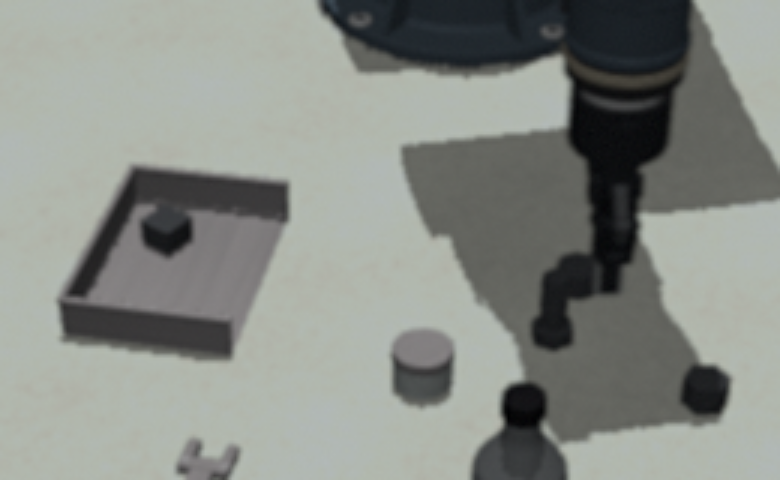

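The round at crop (577,275) is still cradled. I move straight along -y past the bolt for extra clearance.

Request:
{"api": "drive_tool", "payload": {
  "deltas": [
    {"angular":[0,0,0],"slide":[0,-0.011,-0.001],"grip":178},
    {"angular":[0,0,0],"slide":[0,-0.022,-0.003],"grip":178},
    {"angular":[0,0,0],"slide":[0,-0.033,-0.004],"grip":178},
    {"angular":[0,0,0],"slide":[0,-0.044,-0.005],"grip":178},
    {"angular":[0,0,0],"slide":[0,-0.055,-0.007],"grip":178}
  ]
}}

```text
t: 10.8
ee_pos: [462.5, 92.4, -14.1]
ee_rot: [0.704, -0.045, 0.707, 0.046]
force: [0.5, 1.9, 0.5]
width: 25.9
```

Request:
{"api": "drive_tool", "payload": {
  "deltas": [
    {"angular":[0,0,0],"slide":[0,-0.011,0],"grip":178},
    {"angular":[0,0,0],"slide":[0,-0.022,0],"grip":178},
    {"angular":[0,0,0],"slide":[0,-0.033,0],"grip":178},
    {"angular":[0,0,0],"slide":[0,-0.044,0],"grip":178},
    {"angular":[0,0,0],"slide":[0,-0.055,0],"grip":178}
  ]
}}

```text
t: 11.22
ee_pos: [469.6, 36.8, -14.3]
ee_rot: [0.704, -0.044, 0.707, 0.046]
force: [-0.8, 3.3, 2.1]
width: 25.8
```

```bash
python3 look.py 13 495 -150 -13 0.13
```

```text
t 11.22 p [469.6  36.8 -14.3] yaw 0.128 tilt [-1.     0.003 -0.004] w 25.8 F [-0.8  3.3  2.1] j [ 0.08  0.33 -0.49  0.75  0.    1.52]
slide [-0.002 -0.189  0.001] ang [-0.002 -0.004 -0.003]
```

View pics/s13.png

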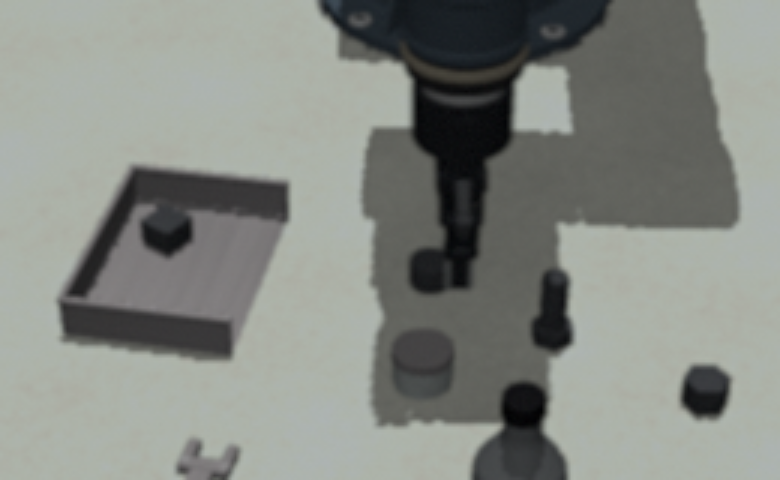

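The round at crop (430,270) has passed the bolt and is clear of the tin. Continuing into the pan.

Request:
{"api": "drive_tool", "payload": {
  "deltas": [
    {"angular":[0,0,0],"slide":[-0.001,-0.013,0.001],"grip":178},
    {"angular":[0,0,0],"slide":[-0.001,-0.026,0.001],"grip":178},
    {"angular":[0,0,0],"slide":[-0.001,-0.039,0.002],"grip":178},
    {"angular":[0,0,0],"slide":[-0.001,-0.052,0.002],"grip":178},
    {"angular":[0,0,0],"slide":[-0.001,-0.065,0.003],"grip":178}
  ]
}}

```text
t: 11.68
ee_pos: [480.9, -29.5, -13.5]
ee_rot: [0.704, -0.045, 0.707, 0.046]
force: [0.4, 2.6, 1.5]
width: 26.0
```

Request:
{"api": "drive_tool", "payload": {
  "deltas": [
    {"angular":[0,0,0],"slide":[-0.001,-0.013,0.001],"grip":178},
    {"angular":[0,0,0],"slide":[-0.001,-0.026,0.001],"grip":178},
    {"angular":[0,0,0],"slide":[-0.001,-0.039,0.002],"grip":178},
    {"angular":[0,0,0],"slide":[-0.001,-0.052,0.002],"grip":178},
    {"angular":[0,0,0],"slide":[-0.001,-0.065,0.003],"grip":178}
  ]
}}

```text
t: 12.1
ee_pos: [491.8, -94.5, -12.8]
ee_rot: [0.704, -0.044, 0.707, 0.046]
force: [-0.5, 1.0, -0.3]
width: 25.6
```

```bash
python3 look.py 14 505 -165 -11 0.13
```

```text
t 12.1 p [491.8 -94.5 -12.8] yaw 0.127 tilt [-1.     0.002 -0.005] w 25.6 F [-0.5  1.  -0.3] j [-0.19  0.38 -0.41  0.79  0.    1.25]
slide [-0.002 -0.072  0.004] ang [-0.003 -0.005 -0.002]
```

View pics/s14.png

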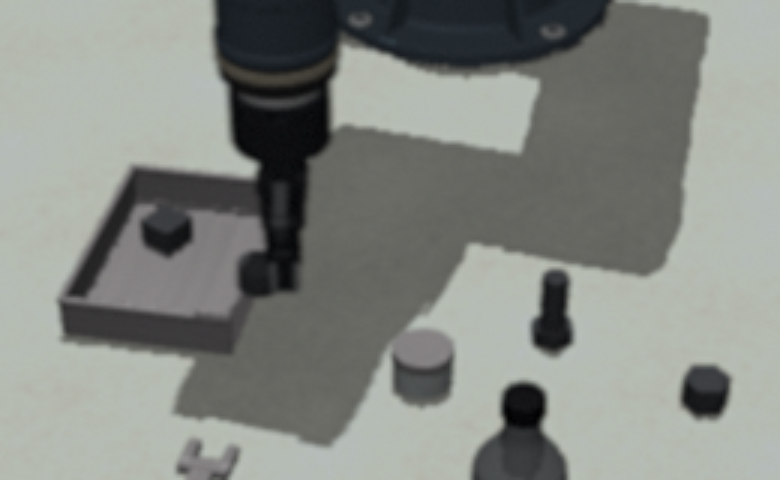

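The round at crop (258,275) is crossing the mouth. Two more calls: the final push, then back off and lift.

Request:
{"api": "drive_tool", "payload": {
  "deltas": [
    {"angular":[0,0,0],"slide":[-0.001,-0.014,0.001],"grip":178},
    {"angular":[0,0,0],"slide":[-0.002,-0.028,0.003],"grip":178},
    {"angular":[0,0,0],"slide":[-0.002,-0.042,0.005],"grip":178},
    {"angular":[0,0,0],"slide":[-0.002,-0.056,0.007],"grip":178},
    {"angular":[0,0,0],"slide":[-0.002,-0.07,0.01],"grip":178}
  ]
}}

```text
t: 12.57
ee_pos: [511.5, -165.8, -10.9]
ee_rot: [0.704, -0.044, 0.707, 0.045]
force: [0.0, 0.4, -0.3]
width: 25.8
```

Request:
{"api": "drive_tool", "payload": {
  "deltas": [
    {"angular":[0,0,0],"slide":[0,0.015,0],"grip":178},
    {"angular":[0,0,0],"slide":[-0.04,0.02,0],"grip":178},
    {"angular":[0,0,0],"slide":[-0.08,0.03,0],"grip":178},
    {"angular":[-0.1,0,0],"slide":[-0.115,0.05,0],"grip":178},
    {"angular":[-0.2,0,0],"slide":[-0.12,0.08,0.02],"grip":178}
  ]
}}

```text
t: 12.98
ee_pos: [523.1, -85.8, 115.2]
ee_rot: [0.698, -0.116, 0.697, 0.114]
force: [1.7, -0.5, 0.7]
width: 25.9
```

```bash
python3 look.py 15 645 227 110 1.57
```

```text
t 12.98 p [523.1 -85.8 115.2] yaw 0.327 tilt [-1.    -0.002  0.001] w 25.9 F [ 1.7 -0.5  0.7] j [-0.16  0.31 -0.15  1.11 -0.    1.08]
slide [0.005 0.257 0.216] ang [-1.243 -0.     0.003]
```

View pics/s15.png

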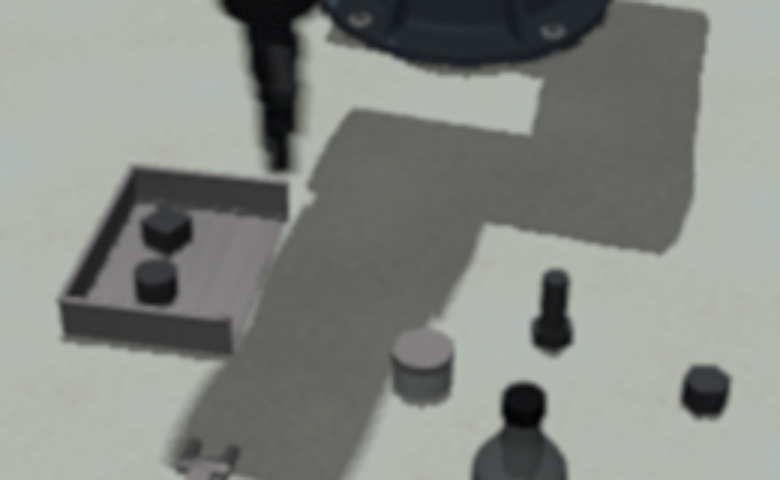

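Both the square and the round are in the pan, at crop (166,230) and (156,282). Next is the hex. I take the hand around it to the +x side with a raised transit, keeping clear of the bottle.

Request:
{"api": "drive_tool", "payload": {
  "deltas": [
    {"angular":[-0.12,0,0],"slide":[-0.015,0.034,0.016],"grip":178},
    {"angular":[-0.24,0,0],"slide":[-0.03,0.068,0.032],"grip":178},
    {"angular":[-0.36,0,0],"slide":[-0.04,0.102,0.048],"grip":178},
    {"angular":[-0.48,0,0],"slide":[-0.04,0.136,0.064],"grip":178},
    {"angular":[-0.6,0,0],"slide":[-0.04,0.17,0.08],"grip":178}
  ]
}}

```text
t: 13.45
ee_pos: [545.9, 108.9, 154.6]
ee_rot: [0.631, -0.322, 0.628, 0.321]
force: [0.9, 0.7, 0.5]
width: 25.9
```

```bash
python3 -c "
from h import *
st(560,240,150,1.57)
print(cast('top',np.array([[271,165],[271,150]]),0))"
```

```text
t 13.45 p [545.9 108.9 154.6] yaw 0.945 tilt [-1.    -0.003  0.003] w 25.9 F [0.9 0.7 0.5] j [ 0.2   0.34 -0.01  1.22 -0.    0.82]
slide [0.005 0.065 0.114] ang [-0.625  0.002  0.004]
[[760.23977428 109.32989294   0.        ]
 [801.5936297  109.30006052   0.        ]]
```

Request:
{"api": "drive_tool", "payload": {
  "deltas": [
    {"angular":[-0.12,0,0],"slide":[0,0.015,0.025],"grip":178},
    {"angular":[-0.24,0,0],"slide":[0,0.03,0.05],"grip":178},
    {"angular":[-0.36,0,0],"slide":[0,0.045,0.08],"grip":178},
    {"angular":[-0.48,0,0],"slide":[0,0.056,0.1],"grip":178},
    {"angular":[-0.62,0,0],"slide":[0,0.065,0.114],"grip":178}
  ]
}}

```text
t: 13.87
ee_pos: [560.4, 241.5, 154.2]
ee_rot: [0.505, -0.498, 0.502, 0.496]
force: [0.2, -0.9, -0.6]
width: 25.7
```

```bash
python3 -c "
from h import *
st(640,227,50,1.57)"
```

```text
t 13.87 p [560.4 241.5 154.2] yaw 1.558 tilt [-1.    -0.004  0.001] w 25.7 F [ 0.2 -0.9 -0.6] j [ 0.41  0.45  0.16  1.27 -0.    0.42]
slide [ 0.105 -0.079 -0.014] ang [-0.012  0.001  0.004]
```

Request:
{"api": "drive_tool", "payload": {
  "deltas": [
    {"angular":[-0.01,0,0],"slide":[0,-0.035,-0.007],"grip":178},
    {"angular":[-0.01,0,0],"slide":[0,-0.07,-0.013],"grip":178},
    {"angular":[-0.01,0,0],"slide":[0.03,-0.081,-0.014],"grip":178},
    {"angular":[-0.01,0,0],"slide":[0.065,-0.081,-0.014],"grip":178},
    {"angular":[-0.01,0,0],"slide":[0.1,-0.081,-0.014],"grip":178}
  ]
}}

```text
t: 14.28
ee_pos: [643.3, 226.1, 52.9]
ee_rot: [0.503, -0.5, 0.499, 0.498]
force: [0.8, -0.1, -0.7]
width: 25.8
```

```bash
python3 -c "
from h import *
st(640,227,-14,1.57)
im2=get_image('scene')
cv2.imwrite('pics/s16.png',cv2.resize(im2[130:290,320:580,::-1],None,fx=3,fy=3))"
```

```text
t 14.28 p [643.3 226.1  52.9] yaw 1.567 tilt [-1.    -0.006  0.001] w 25.8 F [ 0.8 -0.1 -0.7] j [ 0.34  0.65  0.22  1.14 -0.    0.34]
slide [0.067 0.004 0.001] ang [-0.003  0.001  0.006]
```

View pics/s16.png

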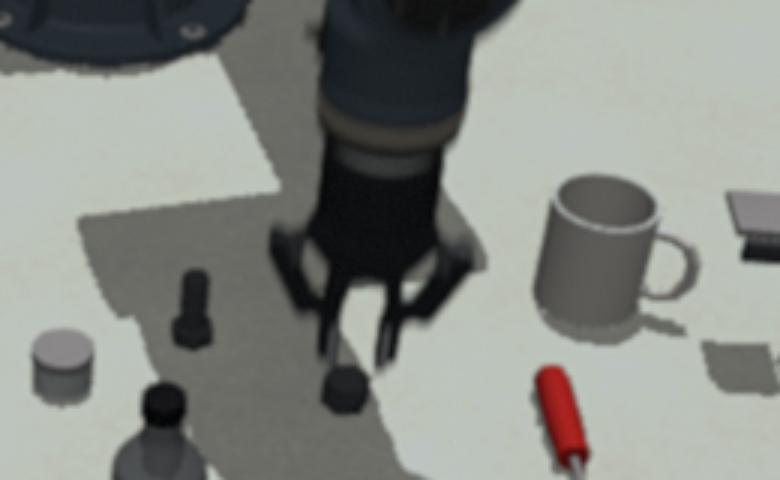

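```bash
python3 -c "
from h import *
for z in (55,65,75,85):print(z,cast('scene',np.array([[330,358],[385,365]])/3+[320,130],z).round(0).tolist())
print(cast('scene',np.array([[345,375]])/3+[320,130],22).round(0))"
```

```text
55 [[610.0, 212.0, 55.0], [613.0, 249.0, 55.0]]
65 [[622.0, 211.0, 65.0], [625.0, 248.0, 65.0]]
75 [[635.0, 210.0, 75.0], [637.0, 247.0, 75.0]]
85 [[647.0, 209.0, 85.0], [650.0, 245.0, 85.0]]
[[587. 226.  22.]]
```

The fingertip midpoint casts to y ≈ 228 and the hex to (587,226), so they are aligned. The knuckles are wide but high. Lower, then push -x.

Request:
{"api": "drive_tool", "payload": {
  "deltas": [
    {"angular":[0,0,0],"slide":[0.034,0,0],"grip":178},
    {"angular":[0,0,0],"slide":[0.06,0,0.001],"grip":178},
    {"angular":[0,0,0],"slide":[0.066,0,0.001],"grip":178},
    {"angular":[0,0,0],"slide":[0.066,0.008,0.001],"grip":178},
    {"angular":[0,0,0],"slide":[0.066,0.018,0.001],"grip":178}
  ]
}}

```text
t: 14.75
ee_pos: [621.8, 225.8, -20.0]
ee_rot: [0.5, -0.499, 0.502, 0.499]
force: [0.1, -0.6, -0.3]
width: 25.9
```

Request:
{"api": "drive_tool", "payload": {
  "deltas": [
    {"angular":[0,0,0],"slide":[0,0.01,0],"grip":178},
    {"angular":[0,0,0],"slide":[0,0.02,0],"grip":178},
    {"angular":[0,0,0],"slide":[0,0.03,0],"grip":178},
    {"angular":[0,0,0],"slide":[0,0.04,0],"grip":178},
    {"angular":[0,0,0],"slide":[0,0.05,0],"grip":178}
  ]
}}

```text
t: 15.17
ee_pos: [572.1, 226.0, -18.9]
ee_rot: [0.5, -0.499, 0.502, 0.499]
force: [0.9, 0.3, -0.7]
width: 25.9
```

```bash
python3 -c "
from h import *
st(485,227,-14,1.57)
im2=get_image('scene')
cv2.imwrite('pics/s17.png',cv2.resize(im2[130:290,320:580,::-1],None,fx=3,fy=3))"
```

```text
t 15.17 p [572.1 226.  -18.9] yaw 1.566 tilt [-1.     0.002 -0.002] w 25.9 F [ 0.9  0.3 -0.7] j [ 0.38  0.58 -0.09  0.9  -0.    0.38]
slide [-0.005  0.087  0.001] ang [-0.004 -0.002 -0.002]
```

View pics/s17.png

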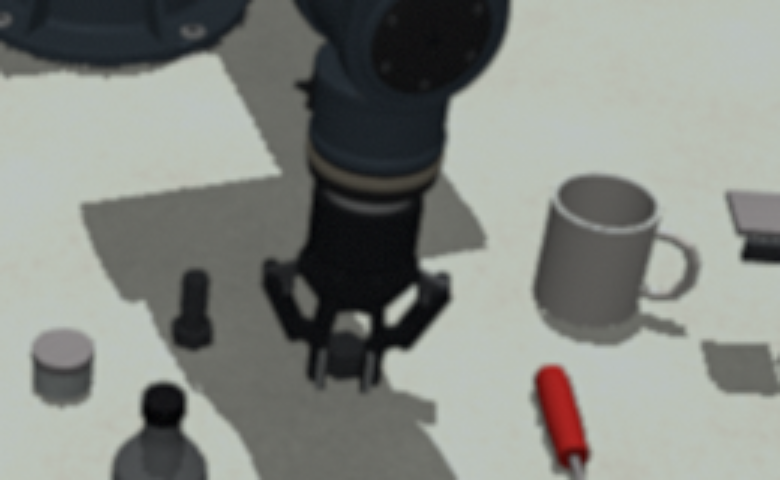

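The hex at crop (347,355) sits between the fingertips and moves with them. I raise 4 mm and continue.

Request:
{"api": "drive_tool", "payload": {
  "deltas": [
    {"angular":[0,0,0],"slide":[-0.004,0.01,0],"grip":178},
    {"angular":[0,0,0],"slide":[-0.004,0.02,0],"grip":178},
    {"angular":[0,0,0],"slide":[-0.004,0.03,0],"grip":178},
    {"angular":[0,0,0],"slide":[-0.004,0.04,0],"grip":178},
    {"angular":[0,0,0],"slide":[-0.004,0.05,0],"grip":178}
  ]
}}

```text
t: 15.63
ee_pos: [521.3, 226.4, -13.8]
ee_rot: [0.5, -0.499, 0.502, 0.499]
force: [1.9, 0.6, 1.4]
width: 25.8
```

Request:
{"api": "drive_tool", "payload": {
  "deltas": [
    {"angular":[0,0,0],"slide":[0,0.01,0],"grip":178},
    {"angular":[0,0,0],"slide":[0,0.02,0],"grip":178},
    {"angular":[0,0,0],"slide":[0,0.03,0],"grip":178},
    {"angular":[0,0,0],"slide":[0,0.038,0],"grip":178},
    {"angular":[0,0,0],"slide":[0,0.044,0],"grip":178}
  ]
}}

```text
t: 16.05
ee_pos: [477.0, 226.7, -13.3]
ee_rot: [0.5, -0.499, 0.502, 0.499]
force: [1.0, -0.7, -0.8]
width: 25.9
```

Request:
{"api": "drive_tool", "payload": {
  "deltas": [
    {"angular":[0,0,0],"slide":[0,-0.02,0],"grip":178},
    {"angular":[0,0,0],"slide":[-0.03,-0.02,0],"grip":178},
    {"angular":[0.1,0,0],"slide":[-0.06,0,0],"grip":178},
    {"angular":[0.2,0,0],"slide":[-0.08,0,0.03],"grip":178},
    {"angular":[0.3,0,0],"slide":[-0.08,0.02,0.06],"grip":178}
  ]
}}

```text
t: 16.47
ee_pos: [461.0, 288.2, 71.3]
ee_rot: [0.573, -0.417, 0.57, 0.416]
force: [1.0, 1.7, 0.8]
width: 25.6
```

```bash
python3 -c "
from h import *
st(450,280,50,0.03)
im2=get_image('scene')
cv2.imwrite('pics/s18.png',cv2.resize(im2[130:290,320:580,::-1],None,fx=3,fy=3))
for c,s in blobs(im2,400,190,460,280): print('scene',c,s,cast('scene',c,11)[0].round(1))"
```

```text
t 16.47 p [461.  288.2  71.3] yaw 1.259 tilt [-1.    -0.004  0.003] w 25.6 F [1.  1.7 0.8] j [ 0.56  0.36 -0.19  1.01 -0.    0.87]
slide [ 0.021  0.008 -0.011] ang [1.229 0.005 0.002]
scene [433.78854626 221.88105727] [ 26  24  16  17 227] [452.  224.9  11. ]
```

View pics/s18.png

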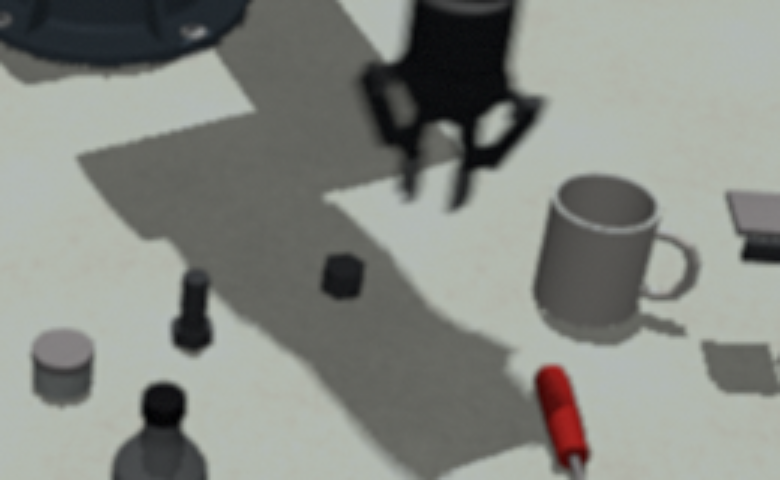

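The hex is now at crop (343,276), which is (452,225), in the clear lane. I turn the jaws for the final sweep.

Request:
{"api": "drive_tool", "payload": {
  "deltas": [
    {"angular":[0.12,0,0],"slide":[0,0.008,-0.012],"grip":178},
    {"angular":[0.24,0,0],"slide":[0,0.008,-0.012],"grip":178},
    {"angular":[0.36,0,0],"slide":[0,0.008,-0.012],"grip":178},
    {"angular":[0.48,0,0],"slide":[0,0.008,-0.012],"grip":178},
    {"angular":[0.6,0,0],"slide":[0,0.008,-0.012],"grip":178}
  ]
}}

```text
t: 16.93
ee_pos: [444.6, 284.1, 69.4]
ee_rot: [0.671, -0.223, 0.67, 0.225]
force: [0.7, 0.6, 0.8]
width: 25.9
```

Request:
{"api": "drive_tool", "payload": {
  "deltas": [
    {"angular":[0.12,0,0],"slide":[0,0,0],"grip":178},
    {"angular":[0.24,0,0],"slide":[0,0,0],"grip":178},
    {"angular":[0.36,0,0],"slide":[0,0,0],"grip":178},
    {"angular":[0.48,0,0],"slide":[0,0,0],"grip":178},
    {"angular":[0.6,0,0],"slide":[0.02,0,0],"grip":178}
  ]
}}

```text
t: 17.35
ee_pos: [446.5, 285.4, 52.1]
ee_rot: [0.709, -0.012, 0.705, 0.015]
force: [1.3, 1.0, 1.2]
width: 25.9
```

```bash
python3 -c "
from h import *
st(449,276,-14,0.06)"
```

```text
t 17.35 p [446.5 285.4  52.1] yaw 0.038 tilt [-1.     0.005  0.005] w 25.9 F [1.3 1.  1.2] j [ 0.57  0.35 -0.26  0.95  0.    2.1 ]
slide [ 0.066 -0.01   0.002] ang [-0.022  0.005 -0.005]
```

Request:
{"api": "drive_tool", "payload": {
  "deltas": [
    {"angular":[-0.02,0,0],"slide":[0.034,0,0.001],"grip":178},
    {"angular":[-0.02,0,0],"slide":[0.06,-0.004,0.002],"grip":178},
    {"angular":[-0.02,0,0],"slide":[0.065,-0.01,0.002],"grip":178},
    {"angular":[-0.02,0,0],"slide":[0.065,-0.018,0.003],"grip":178},
    {"angular":[-0.02,0,0],"slide":[0.065,-0.028,0.003],"grip":178}
  ]
}}

```text
t: 17.77
ee_pos: [451.4, 257.5, -12.0]
ee_rot: [0.709, -0.019, 0.705, 0.023]
force: [0.6, -0.1, 0.7]
width: 25.5
```

Request:
{"api": "drive_tool", "payload": {
  "deltas": [
    {"angular":[0,0,0],"slide":[0,-0.01,0],"grip":178},
    {"angular":[0,0,0],"slide":[0,-0.02,0],"grip":178},
    {"angular":[0,0,0],"slide":[0,-0.03,0],"grip":178},
    {"angular":[0,0,0],"slide":[0,-0.04,0],"grip":178},
    {"angular":[0,0,0],"slide":[0,-0.05,0],"grip":178}
  ]
}}

```text
t: 18.18
ee_pos: [454.9, 206.9, -11.5]
ee_rot: [0.709, -0.019, 0.704, 0.023]
force: [-0.0, 4.1, 3.7]
width: 25.9
```

```bash
python3 look.py 19 472 -145 -13 0.06
```

```text
t 18.18 p [454.9 206.9 -11.5] yaw 0.059 tilt [-1.     0.006  0.007] w 25.9 F [-0.   4.1  3.7] j [ 0.42  0.36 -0.43  0.77  0.    1.94]
slide [-0.001 -0.352 -0.004] ang [-0.001  0.007 -0.006]
```

View pics/s19.png

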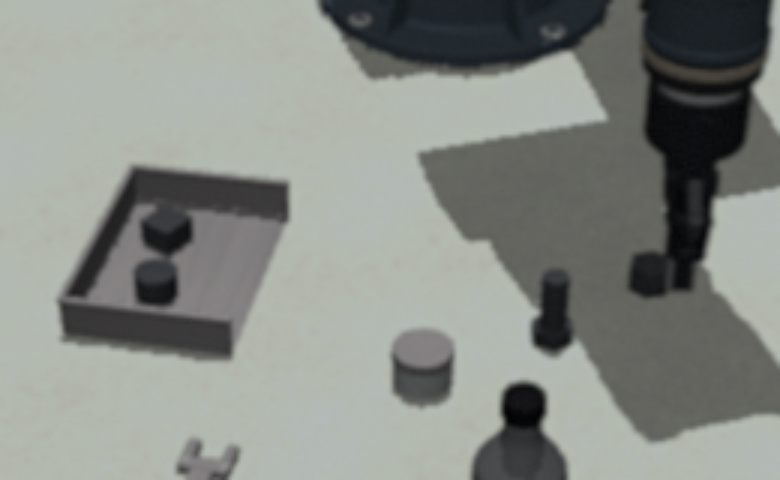

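The hex at crop (650,273) is sliding ahead of the fingers. I continue straight along -y past the bolt.

Request:
{"api": "drive_tool", "payload": {
  "deltas": [
    {"angular":[0,0,0],"slide":[0.001,-0.012,-0.001],"grip":178},
    {"angular":[0,0,0],"slide":[0.001,-0.024,-0.001],"grip":178},
    {"angular":[0,0,0],"slide":[0.001,-0.036,-0.002],"grip":178},
    {"angular":[0,0,0],"slide":[0.001,-0.048,-0.003],"grip":178},
    {"angular":[0,0,0],"slide":[0.001,-0.06,-0.003],"grip":178}
  ]
}}

```text
t: 18.65
ee_pos: [455.4, 144.7, -12.8]
ee_rot: [0.709, -0.018, 0.704, 0.023]
force: [-0.8, 5.6, 5.8]
width: 25.6
```

Request:
{"api": "drive_tool", "payload": {
  "deltas": [
    {"angular":[0,0,0],"slide":[0,-0.012,-0.001],"grip":178},
    {"angular":[0,0,0],"slide":[0,-0.024,-0.001],"grip":178},
    {"angular":[0,0,0],"slide":[0,-0.036,-0.002],"grip":178},
    {"angular":[0,0,0],"slide":[0,-0.048,-0.003],"grip":178},
    {"angular":[0,0,0],"slide":[0,-0.06,-0.003],"grip":178}
  ]
}}

```text
t: 19.07
ee_pos: [455.9, 83.8, -12.9]
ee_rot: [0.709, -0.018, 0.704, 0.023]
force: [-0.8, 6.0, 7.0]
width: 25.5
```

Request:
{"api": "drive_tool", "payload": {
  "deltas": [
    {"angular":[0,0,0],"slide":[0,-0.012,0],"grip":178},
    {"angular":[0,0,0],"slide":[0,-0.024,0],"grip":178},
    {"angular":[0,0,0],"slide":[0,-0.036,0],"grip":178},
    {"angular":[0,0,0],"slide":[0,-0.048,0],"grip":178},
    {"angular":[0,0,0],"slide":[0,-0.06,0],"grip":178}
  ]
}}

```text
t: 19.48
ee_pos: [459.5, 23.2, -13.1]
ee_rot: [0.709, -0.018, 0.704, 0.023]
force: [-0.0, 6.5, 6.8]
width: 25.9
```

```bash
python3 look.py 20 475 -145 -13 0.06
```

```text
t 19.48 p [459.5  23.2 -13.1] yaw 0.058 tilt [-1.     0.007  0.008] w 25.9 F [-0.   6.5  6.8] j [ 0.05  0.3  -0.53  0.73  0.01  1.56]
slide [-0.001 -0.169  0.006] ang [-0.002  0.008 -0.007]
```

View pics/s20.png

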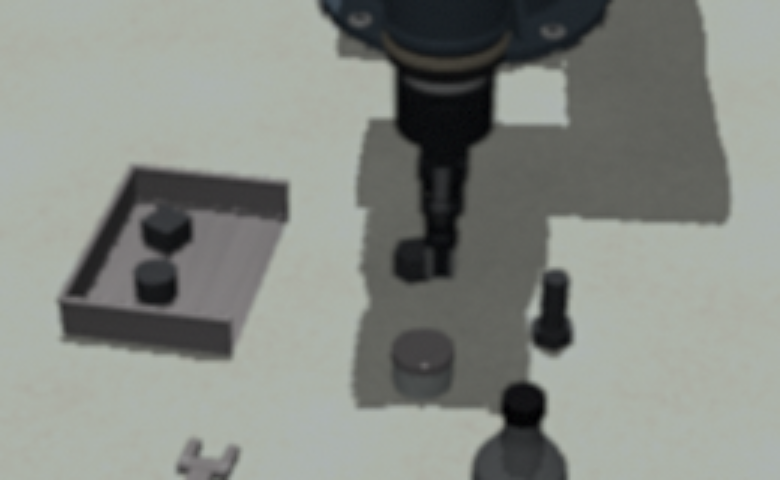

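The hex at crop (412,260) is past the bolt and moving towards the pan. Final stretch.

Request:
{"api": "drive_tool", "payload": {
  "deltas": [
    {"angular":[0,0,0],"slide":[-0.001,-0.012,0.001],"grip":178},
    {"angular":[0,0,0],"slide":[-0.001,-0.024,0.001],"grip":178},
    {"angular":[0,0,0],"slide":[-0.001,-0.036,0.002],"grip":178},
    {"angular":[0,0,0],"slide":[-0.001,-0.048,0.002],"grip":178},
    {"angular":[0,0,0],"slide":[-0.001,-0.06,0.003],"grip":178}
  ]
}}

```text
t: 19.95
ee_pos: [465.0, -39.6, -12.9]
ee_rot: [0.709, -0.018, 0.705, 0.022]
force: [-0.3, 1.2, -0.2]
width: 26.2
```

Request:
{"api": "drive_tool", "payload": {
  "deltas": [
    {"angular":[0,0,0],"slide":[-0.001,-0.012,0.001],"grip":178},
    {"angular":[0,0,0],"slide":[-0.001,-0.024,0.001],"grip":178},
    {"angular":[0,0,0],"slide":[-0.002,-0.036,0.002],"grip":178},
    {"angular":[0,0,0],"slide":[-0.002,-0.048,0.002],"grip":178},
    {"angular":[0,0,0],"slide":[-0.002,-0.06,0.003],"grip":178}
  ]
}}

```text
t: 20.37
ee_pos: [471.1, -100.5, -11.3]
ee_rot: [0.709, -0.018, 0.705, 0.022]
force: [0.0, 2.1, 2.4]
width: 26.1
```

Request:
{"api": "drive_tool", "payload": {
  "deltas": [
    {"angular":[0,0,0],"slide":[0,-0.011,0],"grip":178},
    {"angular":[0,0,0],"slide":[0,-0.022,0],"grip":178},
    {"angular":[0,0,0],"slide":[0,-0.033,0],"grip":178},
    {"angular":[0,0,0],"slide":[0,-0.042,0],"grip":178},
    {"angular":[0,0,0],"slide":[0,-0.048,0],"grip":178}
  ]
}}

```text
t: 20.78
ee_pos: [473.9, -149.5, -11.5]
ee_rot: [0.709, -0.018, 0.705, 0.022]
force: [-0.5, 4.3, 4.7]
width: 25.6
```

```bash
python3 look.py 21 475 -145 -13 0.06
```

```text
t 20.78 p [ 473.9 -149.5  -11.5] yaw 0.056 tilt [-1.     0.006  0.006] w 25.6 F [-0.5  4.3  4.7] j [-0.31  0.36 -0.43  0.77  0.01  1.2 ]
slide [0.001 0.004 0.001] ang [-0.003  0.006 -0.006]
```

View pics/s21.png

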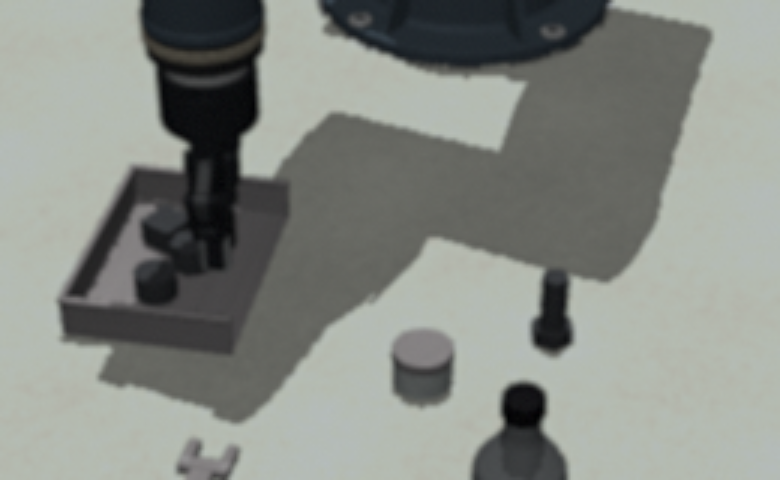

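All three are in the pan. I back off 15 mm, lift clear and check.

Request:
{"api": "drive_tool", "payload": {
  "deltas": [
    {"angular":[0,0,0],"slide":[0,0.015,0],"grip":178},
    {"angular":[0,0,0],"slide":[-0.03,0.02,0],"grip":178},
    {"angular":[0,0,0],"slide":[-0.07,0.025,0],"grip":178},
    {"angular":[0,0,0],"slide":[-0.11,0.06,-0.01],"grip":178},
    {"angular":[0,0,0],"slide":[-0.14,0.1,-0.02],"grip":178}
  ]
}}

```text
t: 21.25
ee_pos: [453.1, -68.5, 117.5]
ee_rot: [0.709, -0.018, 0.704, 0.021]
force: [1.6, 0.7, -0.0]
width: 26.2
```

Request:
{"api": "drive_tool", "payload": {
  "deltas": [
    {"angular":[0,0,0],"slide":[0,0.04,-0.02],"grip":178},
    {"angular":[0,0,0],"slide":[0,0.08,-0.04],"grip":178},
    {"angular":[0,0,0],"slide":[0,0.12,-0.06],"grip":178},
    {"angular":[0,0,0],"slide":[0,0.16,-0.08],"grip":178},
    {"angular":[0,0,0],"slide":[0,0.18,-0.08],"grip":178}
  ]
}}

```text
t: 21.67
ee_pos: [360.7, 108.2, 117.6]
ee_rot: [0.709, -0.018, 0.705, 0.021]
force: [0.8, 0.6, 0.3]
width: 26.0
```

```bash
python3 - <<'E'
from h import *
st()
im=get_image('top');i2=get_image('scene')
cv2.imwrite('pics/t22.png',cv2.resize(im[190:320,200:430,::-1],None,fx=3.4,fy=3.4)); cv2.imwrite('pics/s22.png',i2[:,:,::-1])
o=np.array([486,-182]);yv=np.array([.059,.998]);xv=np.array([.998,-.059])
for n,I,b,z in(("top",im,(360,236,405,298),13),("scene",i2,(225,192,290,238),13)):
  for c,s in blobs(I,*b,thr=60):
    w=cast(n,c,z)[0][:2]; print(n,c.round(0),s[2:],w.round(0),"pan",((w-o)@xv).round(0),((w-o)@yv).round(0))
for n,a,I in(("scene0","s",i2),("top0","t",im)):
  d=cv2.absdiff(cv2.imread(f"pics/{n}.png"),np.ascontiguousarray(I[:,:,::-1])).max(2)
  cv2.imwrite(f"pics/d{a}.png",np.clip(d*3.,0,255))
E
```

```text
t 21.67 p [360.7 108.2 117.6] yaw 0.054 tilt [-1.     0.003  0.007] w 26.0 F [0.8 0.6 0.3] j [ 0.29 -0.   -0.52  1.05  0.    1.81]
top [385. 256.] [13 11 41] [ 512. -186.] pan 26.0 -3.0
top [386. 280.] [ 9 14 36] [ 449. -187.] pan -37.0 -7.0
scene [255. 201.] [ 65  37 484] [ 425. -205.] pan -59.0 -27.0
scene [256. 217.] [ 25  32 387] [ 487. -189.] pan 2.0 -7.0
scene [241. 235.] [ 44   6 147] [ 562. -207.] pan 77.0 -21.0[ WARN:0@8.280] global loadsave.cpp:1063 imwrite_ Unsupported depth image for selected encoder is fallbacked to CV_8U.
```

View pics/s22.png

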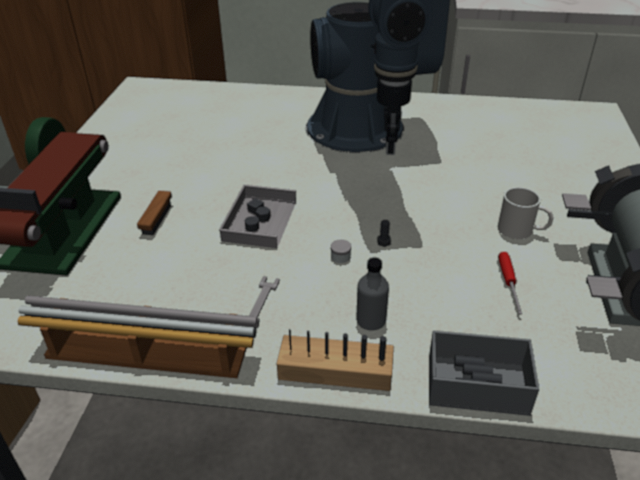

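View pics/ds.png

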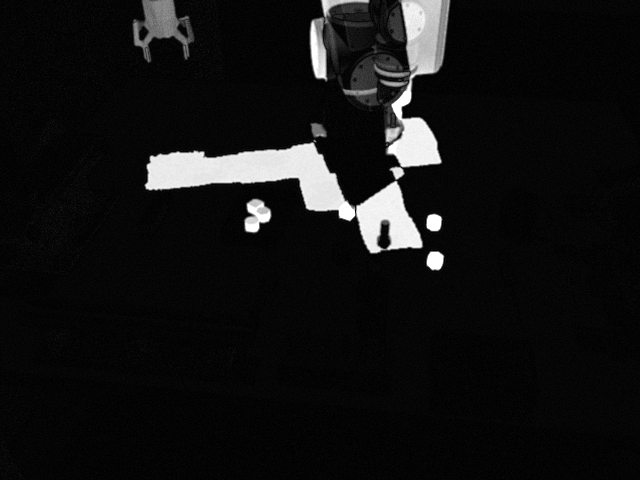

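View pics/t22.png

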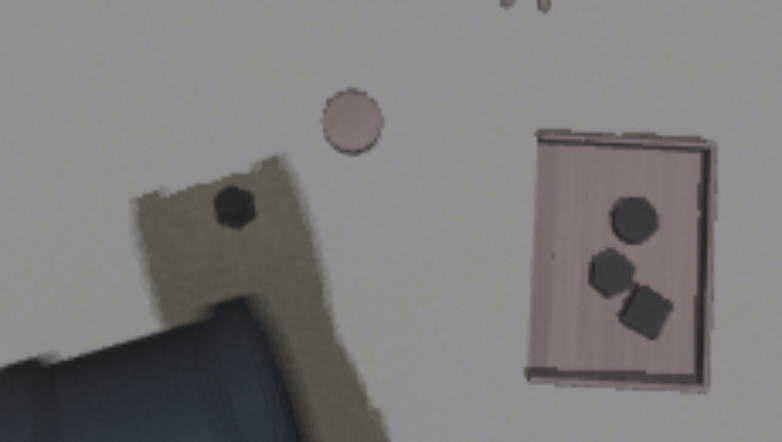

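In the top crop all three lie flat inside the pan: round (633,220), hex (611,273) and square (646,311). The hex, nearest the mouth, is about 55 mm in from the line. The difference picture shows changes only at the offcuts, the arm and its shadow, so no bystander has moved.

```bash
python3 -c "
from cell import env
print(env.hand_in())"
```

```text
the job is handed in; nothing more can be done
None
```

I swept the square, the round and the hexagonal offcut into the pan with half-closed fingertips, pushing only. The hexagonal one went around the bolt in two pushes: first towards the robot, then into the pan. I handed the job in after about 22 s of the 72 s; no verdict was reported.

**Last checks:** The final pictures show all three flat inside the pan, clear of the walls, at least about 55 mm in from the mouth. The gripper was well clear of everything. A before/after picture difference shows no movement of the bolt, tin, bottle, mug, wrench, brush or screwdriver. The highest push forces I read were about 7 N.

**What disagreed:**
- **Fingertip height:** The real fingertips sit about 22 mm above the reported TCP. The first pass over the square missed for that reason, and I corrected the height from camera rays after a careful descent.
- **Automatic pan positions:** The final colour-mask positions in the pan were partly unusable because pan-wall shadow merged with the offcuts. The statement that all three are inside therefore rests on the pictures themselves.

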